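Scoop the stir bars out from under the low clear guard

ROBOT

A 7-joint arm with a two-finger parallel gripper is mounted at the origin on the work surface. World frame = base frame: x ahead of the robot, y to its left, z up, the work surface at z = 0. Lengths are in m, angles in rad, forces in N, time in s.
With the tool pointing down it reaches from about 0.425 to 0.875 m from the base axis. Payload 4.7 kg.
Tool frame: the origin (TCP) lies on the centre line of the jaws, within the pads' length; the fingertips stand 8 mm ahead of it and the grasp point (between the pads) lies 11 mm behind it; z points along the fingers, y is the direction in which the jaws open and shut (so a half turn about z gives the same grasp; the last joint's range is limited). The gripper opens to 87 mm and grips with 3 to 60 N. Pads are 19 mm wide; open, the fingers measure 117 mm over their backs; the gripper's body (75 mm by 190 mm) begins 51 mm behind the grasp point.
Start: joints at [1.32, 0.321, -0.07, 1.45, 0.023, 1.371, -0.057], TCP at [0.17, -0.627, 0.231] pointing down, gripper open.
Joint ranges: [-2.86, 2.86], [-0.3, 2.09], [-1.38, 1.24], [0.06, 2.45], [-1.56, 4.7], [0.09, 2.05], [-2.69, 2.69]. Speed limits (rad/s): [2.57, 2.57, 3.14, 3.14, 3.14, 3.14, 3.14].

INTERFACE

Orientations are given as a rotation vector (axis times angle).
In Python, from bench import ctrl, cams, workorder gives the robot as it stands. The module is installed in compiled form; this text tells all that it offers.
- The arm moves only by the tool carry_out, never from a script. Its argument "rows" is a list of rows, each an object with "offset": the shift along the tool's x, y, z in m, a list of three; "rot": the turn, a rotation vector about the tool's x, y, z in degrees, a list of three; "gripper": the opening, from 0 (shut) to 1 (fully open). In form: [{"offset": [dx, dy, dz], "rot": [rx, ry, rz], "gripper": gripper}, ...]. A call has 1 to 10 rows; each row shifts and turns the commanded pose from where the row before left it, along the tool's axes as they then stand; what a row does not reach is not made up. A row lasts 1/8 s, in which the tool goes at most 62.5 mm and 10.7 degrees, less where a joint would pass 70% of its speed; a pose out of reach is approached as far as the arm can. A call is refused whole if a number of a shift passes 0.0625 or a number of a turn 10.7, either way. A call with a gripper value outside its range is refused whole. The fingers move at their own pace and stop on an object; "grip_force" is the grip in N (left out, the last holds). Time passes only in rows, so rows that do not move let the fingers close. It gives the time, the measured TCP pose, the force and the opening at its end, in the units of the state.
- ctrl.get_state(): the state, without advancing time (a new reading comes with each control period).
- cams.get_image(name): name is "side" or "top" or "wrist"; returns a dict with "img" (480x640x3 uint8, red, green, blue), "vfov" (degrees; the focal length in pixels is half the picture's height over the tangent of half this angle, whatever the lens; pixels are square), "cx", "cy" (the principal point, pixels), "R" (3x3) and "t" (3): a world point X has camera coordinates R X + t. Camera axes: x right, y down, z forward; pixel columns grow to the right and rows downward; lengths in m; the calibration is good to about 2 mm. A picture is of the moment at which its call begins. There is no depth.
- workorder.close_job(): hands the job in, once; it reports no verdict.
The state is a dict: "time": time; "joint_positions": joint angles; "qd": joint speeds; "joint_torque": joint torques, N m; "position": TCP position; "tool_rot": TCP orientation; "ft_force": force on the tool from outside, world axes, zero at the start; "torque": the same for the moment, N m; "grip_width": opening from 0.0 (shut) to 1.0 (fully open).
Only numpy, scipy, OpenCV 4.12 (cv2) and the standard library are available. Lean on these libraries where they do the work, as an engineer would, in place of code of your own. Each camera call takes 0.05 s, during which the arm holds its last target.

TASK

Pull the red bolt on top of the low clear store all the way back, slide its gate fully open by the blue tab, then reach in under the clear roof with the long-handled scoop, gather all four white stir bars and lift them out in one scoopful. Tip all four into the glass dish and lay the scoop flat on the bench again, leaving the gate open and the bolt back. Do not strike the roof with the scoop or lean on it, do not touch the stir bars with the gripper, and leave the dish upright about where it stands and the bottle, burner and stacked plates where they are.

Things in the scene. Friction and masses are not known exactly. Their poses are not given: they have to be found in the camera images.
- store: Low clear-walled store fixed to the bench. Origin: on the bench, middle of the front opening; +y points into the store, +x the way the gate opens, z up. Tray floor 4 mm above the bench, flat from the opening to an upright back wall 150 mm in. Side walls 104 mm apart inside. Nothing at the opening stands above the tray floor (a 3 mm track lies in front).
- cover: The clear roof of the store (the overhang); origin and axes as the store's. Slab 116 mm wide, from the front edge to 156 mm in; underside 70 mm above the bench (66 mm above the tray floor), top 75 mm.
- bolt (a joint): Red-knobbed sliding bolt on top of the roof: 0 = locked, 0.035 m = fully back (along the store's +y). The gate is free from about 0.015; fully back is the end stop. Stays where left; about 1.5 N of friction.
- bolt_knob (a point): Centre of the top of the bolt's upright red knob: 16 mm diameter, from 79 to 121 mm above the bench; at joint 0 it lies 60 mm in from the front edge, 24 mm to the store's -x side. The 10 mm bolt rod (top 90 mm above the bench) runs through its foot along store y, from 76 mm before to 74 mm behind the knob. Axes as the store's.
- gate (a joint): Clear gate with blue edges across the front opening: 0 = shut, slides along the store's +x to 0.120 m = fully open (end stop). Blocked after about 1 mm while the bolt is locked. Stays where left; about 1.5 N of friction.
- gate_tab (a point): Centre of the top of the blue upright tab on the gate: 20 mm along store x, 10 mm along store y, standing from 63 to 121 mm above the bench. Shut, it lies 40 mm to the store's -x side of its middle and 8 mm in front of the front edge.
- scoop: Loose steel scoop with a long blue handle, about 0.2 kg, lying level on its pan and on a foot at the handle's end. Origin: on the underside plane, below the middle of the blue grip; +x points to the nose, z up. Pan from x = 158 to 240 mm (the lip); a 10 mm rod, 45 mm above the underside, joins grip and pan; foot at x = -52 mm, 16 mm wide.
- scoop_grip (a point): Centre of the blue grip (105 mm long, 16 mm wide, 22 mm tall), 45 mm above the scoop's underside. Axes as the scoop's.
- scoop_lip (a point): Middle of the scoop's front lip, 240 mm ahead of the grip, 1 mm above the underside. Pan 88 mm wide (84 inside), flat below, floor 1.5 mm thick, side walls 30 mm and back wall 34 mm high; the lip is a ramp 5 mm long rising to a 4 mm ridge that keeps the bars in.
- bar0: White stir bar, round-ended rod 30 mm long, 12 mm diameter, 12 g, slippery (friction about 0.2); origin at its centre, x along it. Starts lying on the store's tray floor, its centre 79 to 119 mm in from the front, within 22 mm of the middle line.
- bar1: White stir bar, round-ended rod 30 mm long, 12 mm diameter, 12 g, slippery (friction about 0.2); origin at its centre, x along it. Starts lying on the store's tray floor, its centre 79 to 119 mm in from the front, within 22 mm of the middle line.
- bar2: White stir bar, round-ended rod 30 mm long, 12 mm diameter, 12 g, slippery (friction about 0.2); origin at its centre, x along it. Starts lying on the store's tray floor, its centre 79 to 119 mm in from the front, within 22 mm of the middle line.
- bar3: White stir bar, round-ended rod 30 mm long, 12 mm diameter, 12 g, slippery (friction about 0.2); origin at its centre, x along it. Starts lying on the store's tray floor, its centre 79 to 119 mm in from the front, within 22 mm of the middle line.
- dish: Open round glass dish, loose, 0.4 kg, 130 mm outside diameter, 50 mm tall, wall 4 mm, floor 5 mm. Origin: centre of its underside on the bench, z up.
- bottle: Bystander: brown glass bottle with blue cap, 80 mm diameter, 145 mm tall. Origin: centre of its underside.
- burner: Bystander: gas burner, green 90 mm foot and steel tube, 164 mm tall. Origin: centre of its underside.
- plates: Bystander: stack of two clear culture plates, 90 mm diameter, 29 mm tall. Origin: centre of its underside.
There are look-alikes about, which are no part of the job. What is meant by the dish is not brown or turquoise, and is the smaller of those in its own colour.

How it is judged:
By the outcome, as a careful person would: the job done as asked, in the order asked, and still so for the second after the job is handed in, with the robot touching nothing.
It also fails if it takes over 72 s, if anything falls off the work surface, if the arm or the gripper's body presses on something with over 40 N, if the wrist force passes 120 N, or if a joint passes its speed limit or range.

## Working session

There is one attempt and no reset: what is moved stays moved. The work goes in short steps, Python scripts to look and compute and a tool call to move; the robot and the scene stay as the last step left them, time stands still between calls to the robot, and variables do not carry over. Pictures are saved under pics/ and viewed, and the job is handed in when it is done.

Besides the shell and the picture viewer there is one more tool, called after "Call:" as name(argument=value, ...) on one line, values as JSON. carry_out: Moves the arm, as the interface text tells. Its arguments: {"type":"object","properties":{"rows":{"type":"array"},"grip_force":{"type":"number"}},"required":["rows"]}

```bash
mkdir -p pics; ls
cat > h.py <<'E'
import numpy as np, cv2
from scipy.spatial.transform import Rotation as Rn
from bench import ctrl, cams, workorder
E
python3 - <<'E'
from h import *
s=ctrl.get_state()
for k,v in s.items(): print(k,np.round(v,4))
for n in ["side","top","wrist"]:
    d=cams.get_image(n); cv2.imwrite(f"pics/a_{n}.png",d["img"][:,:,::-1]); np.save(f"a_{n}.npy",d,allow_pickle=True)
    print(n,d["vfov"],d["cx"],d["cy"],np.round(d["R"],4).tolist(),np.round(d["t"],4), [k for k in d])
E
```

```text
pics
time 0.0
joint_positions [ 1.3201  0.3219 -0.0701  1.4517  0.0226  1.3708 -0.0569]
qd [-0.0007 -0.0009 -0.0003 -0.0004 -0.0008  0.0008  0.0004]
joint_torque [-3.00000e-04 -4.91293e+01 -4.04100e-01 -3.12527e+01 -6.40000e-02
  4.39000e-02  2.00000e-04]
position [ 0.1699 -0.6268  0.2294]
tool_rot [-3.1122e+00 -4.1450e-01  6.0000e-04]
ft_force [ 0.4196  0.2473 -1.0705]
torque [ 0.0024 -0.0209 -0.041 ]
grip_width 0.9989
side 45.67423453196721 314.67782780961926 248.6563541485692 [[0.9864, -0.1641, -0.0029], [-0.1142, -0.6735, -0.7303], [0.1179, 0.7208, -0.6831]] [-0.5628  0.1109  1.2864] ['img', 'vfov', 'cx', 'cy', 'R', 't']
top 46.56348532737616 315.14447547291905 248.0245415041918 [[-0.0272, -0.9995, -0.0172], [-0.9896, 0.0294, -0.1406], [0.141, 0.0132, -0.9899]] [-0.0134  0.5587  1.3876] ['img', 'vfov', 'cx', 'cy', 'R', 't']
wrist 59.587061914189796 315.037748705418 238.08862510660538 [[0.2615, -0.9652, -0.0035], [-0.936, -0.2545, 0.2431], [-0.2355, -0.0603, -0.97]] [-0.6487 -0.0312  0.3899] ['img', 'vfov', 'cx', 'cy', 'R', 't']
```

View pics/a_side.png

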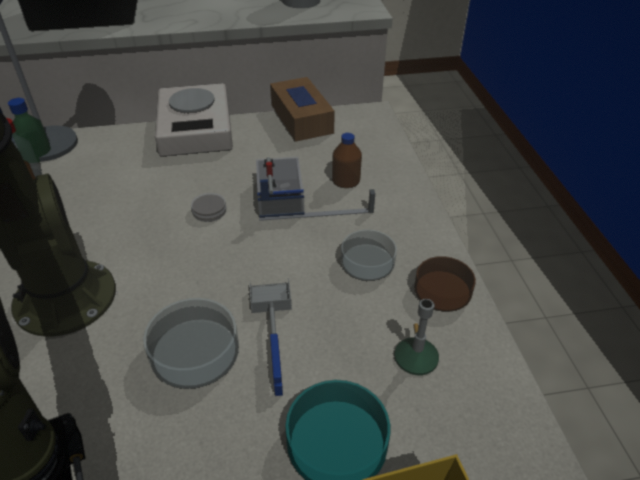

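View pics/a_top.png

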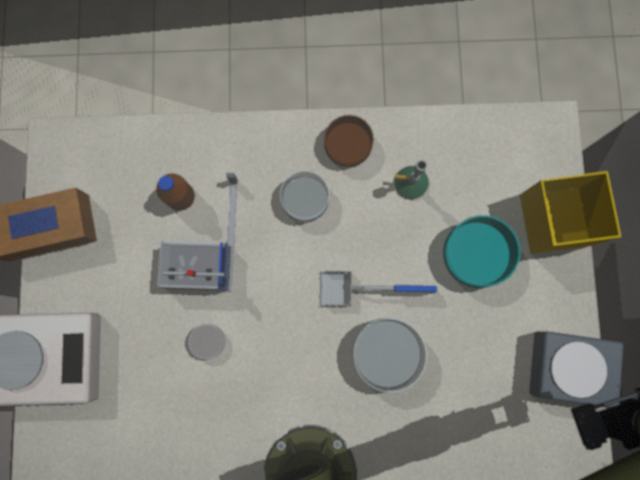

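View pics/a_wrist.png

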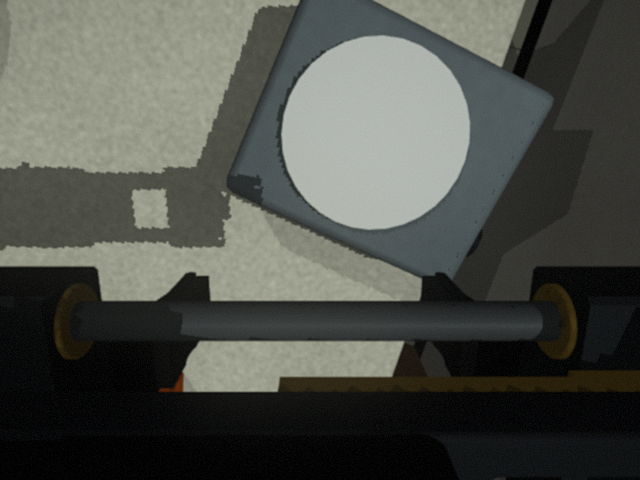

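```bash
cat >> h.py <<'E'
def load(f): return np.load(f,allow_pickle=True).item()
def foc(d): return d["img"].shape[0]/2/np.tan(np.radians(d["vfov"])/2)
def ray(d,u,v):
    f=foc(d); c=np.array([(u-d["cx"])/f,(v-d["cy"])/f,1.0]); R=np.array(d["R"]);t=np.array(d["t"])
    o=-R.T@t; r=R.T@c; return o,r/np.linalg.norm(r)
def onz(d,u,v,z):
    o,r=ray(d,u,v); return o+r*(z-o[2])/r[2]
def tri(obs):
    A=np.zeros((3,3));b=np.zeros(3)
    for d,u,v in obs:
        o,r=ray(d,u,v);P=np.eye(3)-np.outer(r,r);A+=P;b+=P@o
    X=np.linalg.solve(A,b); return X,[np.linalg.norm((np.eye(3)-np.outer(ray(d,u,v)[1],ray(d,u,v)[1]))@(X-ray(d,u,v)[0])) for d,u,v in obs]
def proj(d,X):
    c=np.array(d["R"])@np.asarray(X)+np.array(d["t"]);f=foc(d);return np.array([d["cx"]+f*c[0]/c[2],d["cy"]+f*c[1]/c[2]])
def crop(d,name,x0,y0,x1,y1,k):
    im=np.clip(d["img"][y0:y1,x0:x1,::-1].astype(float)*1.3,0,255).astype(np.uint8); cv2.imwrite("pics/"+name,cv2.resize(im,None,fx=k,fy=k,interpolation=cv2.INTER_CUBIC))
def snap(n,tag):
    d=cams.get_image(n); np.save(f"{tag}_{n}.npy",d,allow_pickle=True); return d
E
python3 - <<'E'
from h import *
t=load("a_top.npy");s=load("a_side.npy")
crop(t,"b_top1.png",140,150,300,310,5) if 0 else crop(t,"b_top1.png",140,160,340,310,4)
crop(t,"b_top2.png",300,230,460,330,5)
crop(s,"b_side1.png",230,120,430,270,4)
crop(s,"b_side2.png",230,270,310,400,4)
# straightness of the table top edge: print table corners
for n,p in dict(store=(195,268),dish=(304,197),big=(388,355),brown=(349,140),burner=(411,184),bottle=(175,192),plates=(206,342),scoop=(380,289)).items(): print(n,onz(t,*p,0.03).round(3))
E
```

```text
store [0.517 0.281 0.03 ]
dish [ 0.695 -0.004  0.03 ]
big [ 0.284 -0.204  0.03 ]
brown [ 0.845 -0.127  0.03 ]
burner [ 0.721 -0.284  0.03 ]
bottle [0.719 0.334 0.03 ]
plates [0.328 0.253 0.03 ]
scoop [ 0.449 -0.191  0.03 ]
```

View pics/b_top1.png

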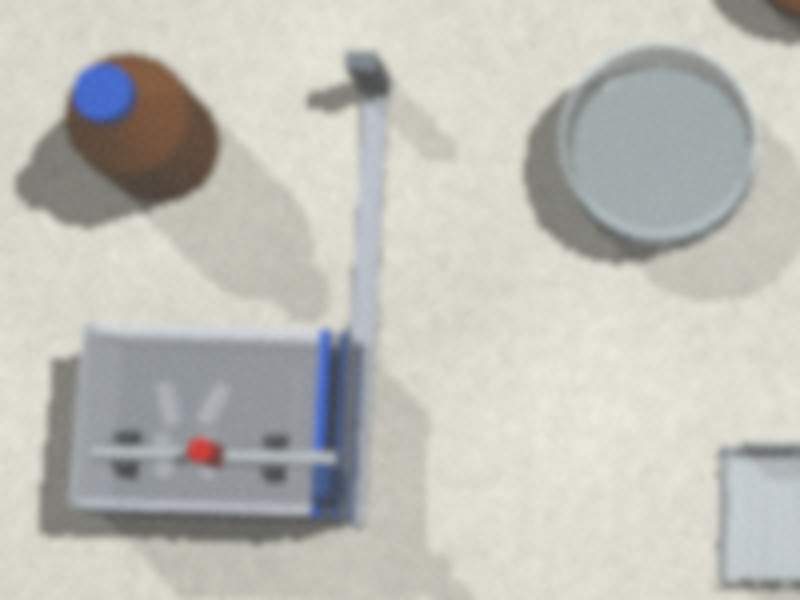

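View pics/b_top2.png

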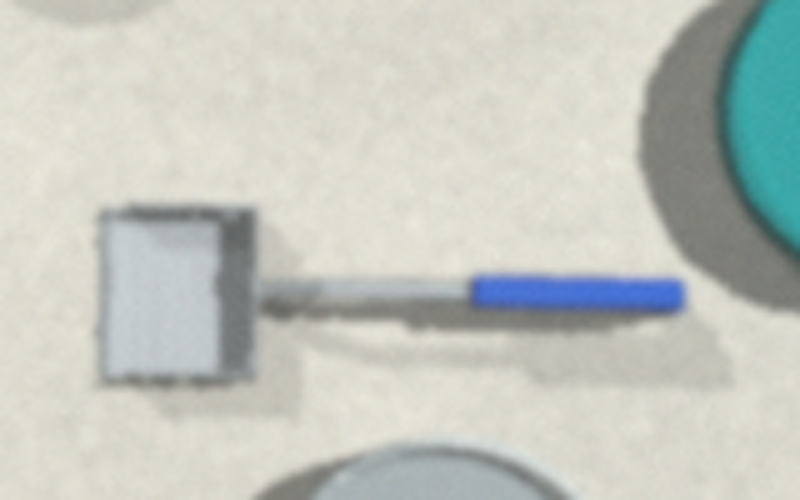

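View pics/b_side1.png

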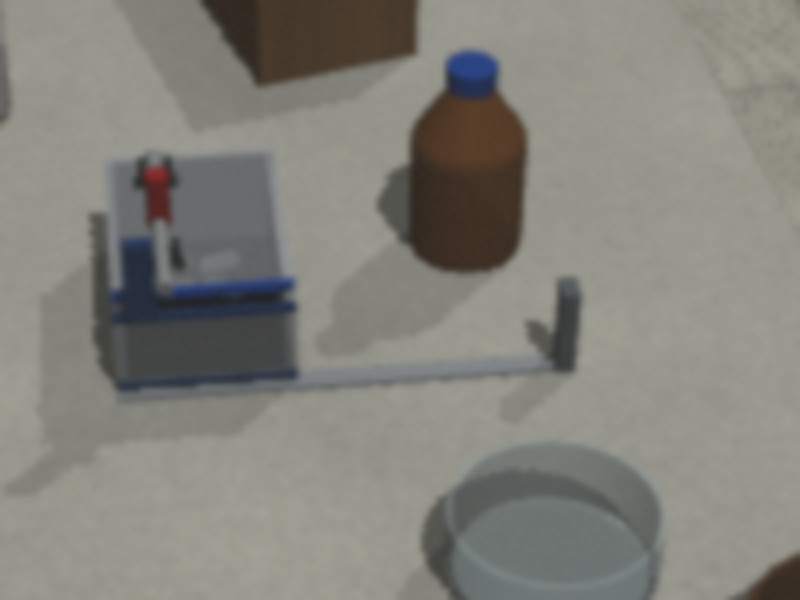

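View pics/b_side2.png

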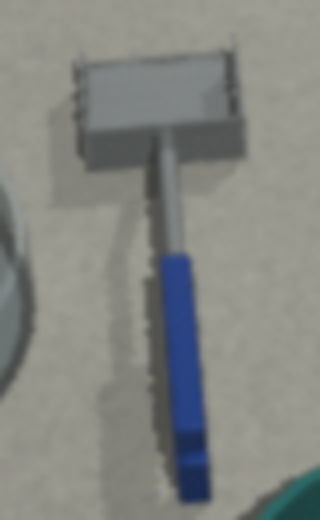

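Run:
```python
from h import *
t=load("a_top.npy");s=load("a_side.npy")
def cen(d,m,box):
    x0,y0,x1,y1=box; mm=np.zeros_like(m);mm[y0:y1,x0:x1]=m[y0:y1,x0:x1]; v,u=np.nonzero(mm); return u.mean(),v.mean(),len(u),(u.min(),u.max(),v.min(),v.max())
def hsv(d): return cv2.cvtColor(d["img"],cv2.COLOR_RGB2HSV)
def red(d): h=hsv(d); return (((h[...,0]<8)|(h[...,0]>172))&(h[...,1]>150)&(h[...,2]>60))
def blue(d): h=hsv(d); return ((h[...,0]>105)&(h[...,0]<130)&(h[...,1]>120)&(h[...,2]>40))
print("red top",cen(t,red(t),(150,230,240,300)),"side",cen(s,red(s),(250,150,300,190)))
print("blue top",cen(t,blue(t),(210,230,240,300)))
g=cen(t,blue(t),(380,275,450,305));gs=cen(s,blue(s),(255,320,300,400));print("grip",g,gs)
m=blue(t).copy();mm=np.zeros_like(m);mm[275:305,380:450]=m[275:305,380:450]
v,u=np.nonzero(mm);print(cv2.minAreaRect(np.c_[u,v].astype(np.float32)))
P=[onz(t,a,b,0.056)[:2] for a,b in [(u.min(),v[u==u.min()].mean()),(u.max(),v[u==u.max()].mean())]];print(np.round(P,4))
c=onz(t,g[0],g[1],0.054);print("grip centre",c)
T=lambda a,b:(a/4+140-.375,b/4+160-.375)
for n,p,z in [("backR",(90,328),.075),("backL",(72,507),.075),("trackFR",(372,100),.003),("trackFL",(357,522),.003),("rodback",(93,452),.085),("rodfront",(335,458),.085),("knob",(203,450),.121)]:
    print(n,onz(t,*T(*p),z).round(4))
# pan in top
U=lambda a,b:(a/5+300-.4,b/5+230-.4)
for n,p,z in [("lipR",(103,208),.03),("lipL",(103,382),.03),("backR",(257,210),.034),("backL",(255,383),.034),("gripend1",(472,292),.056),("gripend2",(684,295),.056)]:
    print(n,onz(t,*U(*p),z).round(4))
```

```text
red top (np.float64(190.10526315789474), np.float64(272.42105263157896), 19, (np.int64(188), np.int64(192), np.int64(271), np.int64(274))) side (np.float64(268.94444444444446), np.float64(164.55555555555554), 18, (np.int64(267), np.int64(271), np.int64(163), np.int64(168)))
blue top (np.float64(220.2875), np.float64(261.2625), 80, (np.int64(219), np.int64(222), np.int64(244), np.int64(287)))
grip (np.float64(415.02884615384613), np.float64(288.3317307692308), 208, (np.int64(395), np.int64(435), np.int64(286), np.int64(291))) (np.float64(275.81990521327015), np.float64(364.31990521327015), 422, (np.int64(271), np.int64(281), np.int64(334), np.int64(394)))
((415.0, 288.5), (5.0, 40.0), 90.0)
[[ 0.449  -0.2261]
 [ 0.4449 -0.3255]]
grip centre [ 0.44689185 -0.27623219  0.054     ]
backR [0.5806 0.3537 0.075 ]
backL [0.4685 0.3636 0.075 ]
trackFR [0.741  0.1871 0.003 ]
trackFL [0.4593 0.1987 0.003 ]
rodback [0.5013 0.348  0.085 ]
rodfront [0.4933 0.1981 0.085 ]
knob [0.4968 0.2712 0.121 ]
lipR [ 0.4991 -0.0405  0.03  ]
lipL [ 0.4105 -0.038   0.03  ]
backR [ 0.4954 -0.119   0.034 ]
backL [ 0.4077 -0.1148  0.034 ]
gripend1 [ 0.4491 -0.2236  0.056 ]
gripend2 [ 0.4446 -0.329   0.056 ]
```

```bash
cat >> h.py <<'E'
def pose(s=None):
    s=s or ctrl.get_state(); return np.array(s["position"]),Rn.from_rotvec(s["tool_rot"]).as_matrix()
def down(phi,pitch=0):
    # tool z down, tool y at world angle phi (deg). 
    a=np.radians(phi); y=np.array([np.cos(a),np.sin(a),0]); z=np.array([0,0,-1.]); x=np.cross(y,z); return np.c_[x,y,z]
def rows(p,R,wps,vmax=0.05,wmax=9.5):
    """wps: list of (p,R); print tool-frame rows"""
    out=[]
    for q,Q in wps:
        q=np.array(q,float)
        rv=Rn.from_matrix(R.T@Q).as_rotvec(degrees=True)
        n=max(1,int(np.ceil(max(np.linalg.norm(q-p)/vmax,np.linalg.norm(rv)/wmax))))
        for k in range(n):
            m=n-k
            d=np.round(R.T@(q-p)/m,4); r=np.round(Rn.from_matrix(R.T@Q).as_rotvec(degrees=True)/m,1)
            out.append((d+0.,r+0.)); p=p+R@d; R=R@Rn.from_rotvec(r,degrees=True).as_matrix()
    for i,(d,r) in enumerate(out): print(i,d.tolist(),r.tolist())
    print("end",p.round(4))
def st():
    s=ctrl.get_state(); p,R=pose(s); 
    with open("log.txt","a") as f: f.write(repr([list(map(float,s["joint_positions"])),list(map(float,s["position"])),list(map(float,s["tool_rot"]))])+"\n")
    print("t",round(s["time"],2),"p",p.round(4),"phi",np.degrees(np.arctan2(R[1,1],R[0,1])).round(2),"z",R[:,2].round(3),"F",np.round(s["ft_force"],1),"T",np.round(s["torque"],2),"w",round(s["grip_width"],3),"q",np.round(s["joint_positions"],2)); return p,R
E
python3 - <<'E'
from h import *
p,R=st(); d=load("a_wrist.npy")
C=-np.array(d["R"]).T@np.array(d["t"]); print("cam in tool",R.T@(C-p),"cam axes in tool",(R.T@np.array(d["R"]).T).round(3))
rows(p,R,[((0.50,-.25,.26),down(-40)),((.49,.20,.26),down(-3))],0.06,10)
E
```

```text
t 0.15 p [ 0.17   -0.627   0.2297] phi -74.82 z [-0.     0.001 -1.   ] F [ 0.7 -0.1 -0.3] T [ 0.   -0.    0.01] w 1.002 q [ 1.32  0.32 -0.07  1.45  0.02  1.37 -0.06]
cam in tool [ 0.06441619  0.00026918 -0.15375134] cam axes in tool [[-0.    -0.97  -0.243]
 [ 1.     0.    -0.002]
 [ 0.002 -0.243  0.97 ]]
0 [0.0464, -0.0308, -0.0033] [0.0, 0.0, -3.9]
1 [0.0483, -0.0276, -0.0033] [0.0, 0.0, -3.9]
2 [0.0501, -0.0243, -0.0033] [0.0, 0.0, -3.9]
3 [0.0516, -0.0208, -0.0033] [0.0, 0.0, -3.9]
4 [0.0529, -0.0172, -0.0033] [0.0, 0.0, -3.8]
5 [0.054, -0.0137, -0.0033] [0.0, 0.0, -3.9]
6 [0.0548, -0.01, -0.0034] [0.0, 0.0, -3.8]
7 [0.0553, -0.0063, -0.0033] [0.0, 0.0, -3.9]
8 [0.0556, -0.0025, -0.0034] [-0.1, 0.0, -3.8]
9 [0.0423, -0.0371, 0.0] [0.0, 0.0, -4.6]
10 [0.0451, -0.0336, 0.0] [0.0, 0.0, -4.6]
11 [0.0477, -0.0299, 0.0] [0.0, 0.0, -4.6]
12 [0.0499, -0.026, 0.0] [0.0, 0.0, -4.6]
13 [0.0518, -0.0219, 0.0] [0.0, 0.0, -4.7]
14 [0.0535, -0.0176, 0.0] [0.0, 0.0, -4.6]
15 [0.0547, -0.0132, 0.0] [0.0, 0.0, -4.7]
16 [0.0556, -0.0087, 0.0001] [0.0, 0.0, -4.6]
end [0.49 0.2  0.26]
```

Call:
carry_out(rows=[{"offset": [0.046,-0.031,-0.003],"rot": [0,0,-3.9],"gripper": 1},{"offset": [0.048,-0.028,-0.003],"rot": [0,0,-3.9],"gripper": 1},{"offset": [0.05,-0.024,-0.003],"rot": [0,0,-3.9],"gripper": 1},{"offset": [0.052,-0.021,-0.003],"rot": [0,0,-3.9],"gripper": 1},{"offset": [0.053,-0.017,-0.003],"rot": [0,0,-3.9],"gripper": 1},{"offset": [0.054,-0.014,-0.003],"rot": [0,0,-3.9],"gripper": 1},{"offset": [0.055,-0.01,-0.003],"rot": [0,0,-3.9],"gripper": 1},{"offset": [0.055,-0.006,-0.003],"rot": [0,0,-3.8],"gripper": 1},{"offset": [0.055,-0.003,-0.003],"rot": [0,0,-3.8],"gripper": 1}])

```text
time: 1.27
position: [0.4994, -0.2485, 0.2575]
tool_rot: [2.845, 1.332, -0.0]
ft_force: [1.5, -1.2, 0.2]
grip_width: 1.0
```

Call:
carry_out(rows=[{"offset": [0.042,-0.037,0],"rot": [0,0,-4.6],"gripper": 1},{"offset": [0.045,-0.034,0],"rot": [0,0,-4.6],"gripper": 1},{"offset": [0.048,-0.03,0],"rot": [0,0,-4.6],"gripper": 1},{"offset": [0.05,-0.026,0],"rot": [0,0,-4.6],"gripper": 1},{"offset": [0.052,-0.022,0],"rot": [0,0,-4.7],"gripper": 1},{"offset": [0.053,-0.018,0],"rot": [0,0,-4.6],"gripper": 1},{"offset": [0.055,-0.013,0],"rot": [0,0,-4.7],"gripper": 1},{"offset": [0.055,-0.009,0],"rot": [0,0,-4.6],"gripper": 1},{"offset": [0,0,0],"rot": [0,0,0],"gripper": 1}])

```text
time: 2.4
position: [0.4848, 0.2056, 0.2576]
tool_rot: [-2.265, -2.174, -0.002]
ft_force: [0.0, -0.1, -0.9]
grip_width: 1.002
```

Run:
```python
from h import *
st(); d=snap("wrist","c"); cv2.imwrite("pics/c_wrist.png",d["img"][:,:,::-1])
```

```text
t 2.4 p [0.4848 0.2056 0.2576] phi -2.36 z [-0.001  0.003 -1.   ] F [ 0.  -0.1 -0.9] T [-0.07 -0.11 -0.02] w 1.002 q [ 0.4   0.11 -0.9   1.69  0.08  1.38 -0.56]
```

View pics/c_wrist.png

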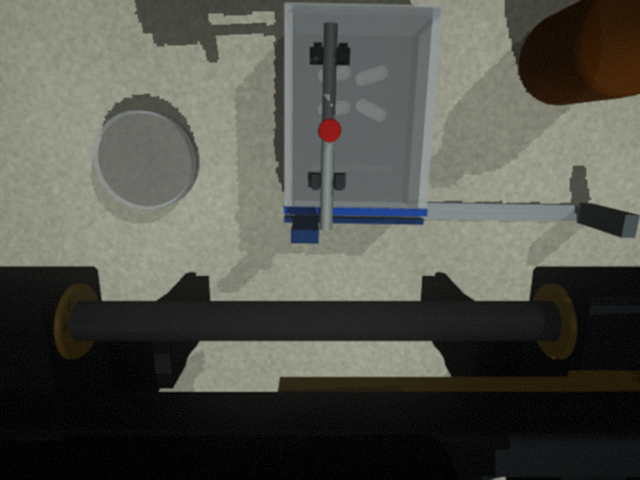

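Run:
```python
from h import *
d=load("c_wrist.npy"); crop(d,"c1.png",270,0,450,250,3)
h=cv2.cvtColor(d["img"],cv2.COLOR_RGB2HSV)
m=((h[...,0]<8)|(h[...,0]>172))&(h[...,1]>150)&(h[...,2]>100); m[200:]=0; v,u=np.nonzero(m); u2=u[(u>310)&(u<350)];v2=v[(u>310)&(u<350)]
print(u2.mean(),v2.mean(),onz(d,u2.mean(),v2.mean(),.121))
```

```text
329.3645833333333 130.13802083333334 [0.49563137 0.27325546 0.121     ]
```

View pics/c1.png

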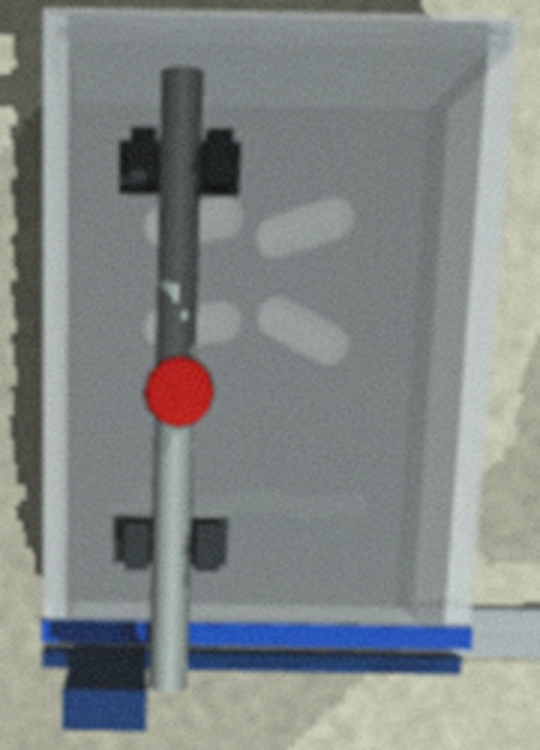

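Run:
```python
from h import *
d=load("c_wrist.npy"); T=lambda a,b:(a/3+270-1/3,b/3-1/3)
P={}
for n,p,z in [("BL",(42,8),.075),("BR",(515,20),.075),("tab",(105,709),.121),("knob",(180,390),.121),("rodB",(183,67),.090),("rodF",(170,690),.090),("bar0",(194,220),.010),("bar1",(305,228),.01),("bar2",(194,325),.01),("bar3",(303,330),.01)]:
    P[n]=onz(d,*T(*p),z); print(n,P[n].round(4))
# rigid fit knob,tab,BL,BR,rodB,rodF
M={"BL":(-58,156),"BR":(58,156),"tab":(-40,-8),"knob":(-24,60),"rodB":(-24,134),"rodF":(-24,-16)}
a=np.array([M[k] for k in M],float)/1000;b=np.array([P[k][:2] for k in M])
A=a-a.mean(0);B=b-b.mean(0);U,S,V=np.linalg.svd(A.T@B);R=V.T@U.T
o=b.mean(0)-R@a.mean(0);print("yaw",np.degrees(np.arctan2(R[1,0],R[0,0])),"o",o);print(dict(zip(M,((b-o)@R*1000).round(1).tolist())))
for k in P: 
    if 'bar' in k: print(k,((P[k][:2]-o)@R*1000).round(1))
```

```text
BL [0.4669 0.3651 0.075 ]
BR [0.5814 0.3576 0.075 ]
tab [0.4756 0.2009 0.121 ]
knob [0.4958 0.2736 0.121 ]
rodB [0.5   0.347 0.09 ]
rodF [0.4917 0.1979 0.09  ]
bar0 [0.5053 0.324  0.01  ]
bar1 [0.5385 0.3203 0.01  ]
bar2 [0.5043 0.2939 0.01  ]
bar3 [0.5376 0.291  0.01  ]
yaw -3.3542400300278827 o [0.51584037 0.20904126]
{'BL': [-58.0, 152.9], 'BR': [56.8, 152.1], 'tab': [-39.7, -10.5], 'knob': [-23.7, 63.2], 'rodB': [-23.9, 136.8], 'rodF': [-23.4, -12.5]}
bar0 [-17.3 114.1]
bar1 [ 16.1 112.4]
bar2 [-16.4  84. ]
bar3 [16.9 83.1]
```

Run:
```python
from h import *
p,R=st()
rows(p,R,[((.496,.2735,.16),down(-3.2)),((.496,.2735,.103),down(-3.2))],0.055)
```

```text
t 2.45 p [0.4858 0.2022 0.2574] phi -2.65 z [-0.001  0.    -1.   ] F [ 0.2 -0.9  0.6] T [-0.1  -0.14 -0.01] w 0.998 q [ 0.4   0.11 -0.9   1.69  0.09  1.38 -0.56]
0 [0.0239, 0.0023, 0.0325] [0.0, 0.0, 0.2]
1 [0.0239, 0.0022, 0.0324] [0.0, 0.0, 0.2]
2 [0.0239, 0.0022, 0.0325] [0.0, 0.0, 0.2]
3 [0.0, 0.0, 0.0285] [0.0, 0.0, 0.0]
4 [0.0, 0.0, 0.0285] [0.0, 0.0, 0.0]
end [0.496  0.2735 0.103 ]
```

Call:
carry_out(rows=[{"offset": [0.024,0.002,0.032],"rot": [0,0,0],"gripper": 0.5},{"offset": [0.024,0.002,0.032],"rot": [0,0,0],"gripper": 0.5},{"offset": [0.024,0.002,0.032],"rot": [0,0,0],"gripper": 0.5},{"offset": [0,0,0],"rot": [0,0,0],"gripper": 0.5},{"offset": [0,0,0],"rot": [0,0,0],"gripper": 0.5}])

```text
time: 3.08
position: [0.4973, 0.2699, 0.1621]
tool_rot: [2.279, 2.161, -0.0]
ft_force: [-0.5, -0.6, -0.1]
grip_width: 0.542
```

Run:
```python
from h import *
p,R=st()
rows(p,R,[((.496,.2735,.103),down(-3.2))],0.055)
```

```text
t 3.08 p [0.4973 0.2699 0.1621] phi -3.04 z [ 0.001 -0.001 -1.   ] F [-0.5 -0.6 -0.1] T [ 0.02 -0.11  0.03] w 0.542 q [ 0.23  0.3  -0.91  1.73  0.25  1.23 -0.79]
0 [0.0018, -0.0008, 0.0296] [0.0, 0.0, 0.1]
1 [0.0018, -0.0008, 0.0295] [0.0, 0.1, 0.1]
end [0.496  0.2735 0.103 ]
```

Call:
carry_out(rows=[{"offset": [0.002,-0.001,0.03],"rot": [0,0,0],"gripper": 0.5},{"offset": [0.002,0,0.029],"rot": [0,0,0],"gripper": 0.5},{"offset": [0,0,0],"rot": [0,0,0],"gripper": 0.5},{"offset": [0,0,0],"rot": [0,0,0],"gripper": 0.0},{"offset": [0,0,0],"rot": [0,0,0],"gripper": 0.0},{"offset": [0,0,0],"rot": [0,0,0],"gripper": 0.0},{"offset": [0,0,0],"rot": [0,0,0],"gripper": 0.0}], grip_force=20)

```text
time: 3.95
position: [0.4972, 0.2756, 0.1033]
tool_rot: [2.277, 2.162, 0.004]
ft_force: [3.9, 0.5, 1.6]
grip_width: 0.176
```

Run:
```python
from h import *
p,R=st()
```

```text
t 3.95 p [0.4972 0.2756 0.1033] phi -2.95 z [ 0.003  0.001 -1.   ] F [3.9 0.5 1.6] T [-0.09 -0.95  0.05] w 0.176 q [ 0.19  0.37 -0.88  1.79  0.32  1.13 -0.85]
```

Call:
carry_out(rows=[{"offset": [0.01,0,0],"rot": [0,0,0],"gripper": 0},{"offset": [0.01,0,0],"rot": [0,0,0],"gripper": 0},{"offset": [0.008,0,0],"rot": [0,0,0],"gripper": 0},{"offset": [0,0,0],"rot": [0,0,0],"gripper": 0}])

```text
time: 4.45
position: [0.4989, 0.3047, 0.1033]
tool_rot: [2.276, 2.164, 0.005]
ft_force: [4.6, -1.3, 3.4]
grip_width: 0.177
```

Run:
```python
from h import *
p,R=st()
```

```text
t 4.45 p [0.4989 0.3047 0.1033] phi -2.89 z [ 0.003  0.001 -1.   ] F [ 4.6 -1.3  3.4] T [-0.28 -1.28 -0.07] w 0.177 q [ 0.13  0.41 -0.88  1.75  0.34  1.14 -0.9 ]
```

Call:
carry_out(rows=[{"offset": [0.005,0,0],"rot": [0,0,0],"gripper": 0},{"offset": [0.004,0,0],"rot": [0,0,0],"gripper": 0},{"offset": [0.002,0,0],"rot": [0,0,0],"gripper": 0},{"offset": [0,0,0],"rot": [0,0,0],"gripper": 0}])

```text
time: 4.95
position: [0.4991, 0.306, 0.1026]
tool_rot: [2.275, 2.152, -0.019]
ft_force: [-0.4, -20.1, 16.5]
grip_width: 0.176
```

Run:
```python
from h import *
p,R=st()
```

```text
t 4.95 p [0.4991 0.306  0.1026] phi -3.18 z [-0.002 -0.016 -1.   ] F [ -0.4 -20.1  16.5] T [-4.5   0.09  0.01] w 0.176 q [ 0.11  0.42 -0.87  1.73  0.36  1.16 -0.92]
```

Call:
carry_out(rows=[{"offset": [-0.006,0,0],"rot": [0,0,0],"gripper": 0},{"offset": [0,0,0],"rot": [0,0,0],"gripper": 0.5},{"offset": [0,0,0],"rot": [0,0,0],"gripper": 0.5},{"offset": [0,0,0],"rot": [0,0,0],"gripper": 0.5},{"offset": [0,0,-0.03],"rot": [0,0,0],"gripper": 0.5},{"offset": [0,0,-0.04],"rot": [0,0,0],"gripper": 0.5},{"offset": [-0.02,0,-0.04],"rot": [0,0,0],"gripper": 0.5},{"offset": [-0.05,-0.01,0],"rot": [0,0,0],"gripper": 0.5},{"offset": [-0.03,-0.01,0],"rot": [0,0,0],"gripper": 0.5},{"offset": [0,0,0],"rot": [0,0,0],"gripper": 0.5}])

```text
time: 6.2
position: [0.4718, 0.2076, 0.2122]
tool_rot: [2.28, 2.159, -0.003]
ft_force: [0.9, -0.3, 0.9]
grip_width: 0.502
```

Run:
```python
from h import *
p,R=st()
d=snap("wrist","d"); crop(d,"d1.png",240,0,460,260,3)
```

```text
t 6.2 p [0.4718 0.2076 0.2122] phi -3.12 z [-0.    -0.002 -1.   ] F [ 0.9 -0.3  0.9] T [-0.01 -0.09  0.01] w 0.502 q [ 0.41  0.12 -0.93  1.78  0.1   1.3  -0.59]
```

View pics/d1.png

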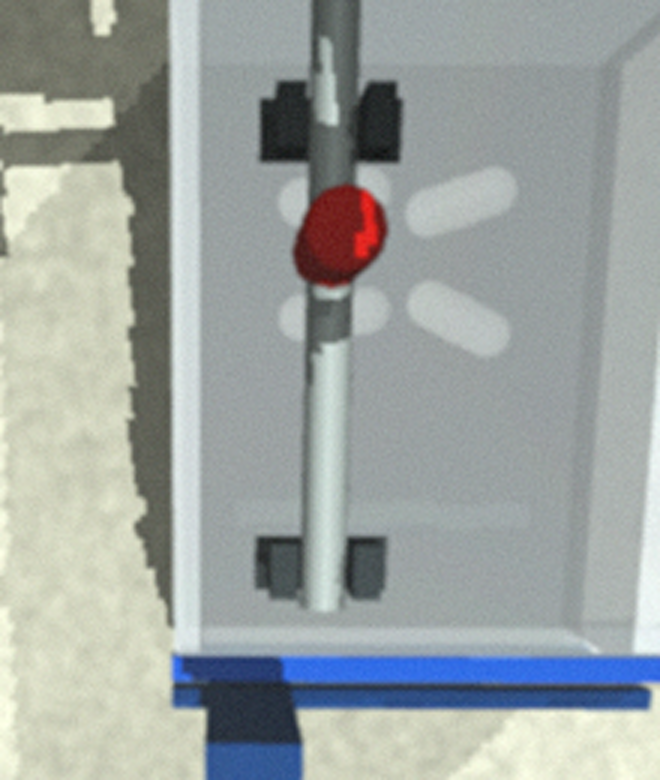

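Run:
```python
from h import *
d=load("d_wrist.npy"); T=lambda a,b:(a/3+240-1/3,b/3-1/3)
o=np.array([.5158,.2075]);a=np.radians(-3.3);Rs=np.array([[np.cos(a),-np.sin(a)],[np.sin(a),np.cos(a)]])
for n,p,z in [("knob",(345,228),.121),("rodF",(322,607),.090),("tabback",(254,743),.121)]:
    X=onz(d,*T(*p),z);print(n,X.round(4),((X[:2]-o)@Rs*1000).round(1))
crop(d,"d2.png",280,180,400,300,5)
p,R=st(); rows(p,R,[((.4756,.2009,.16),down(-3.3)),((.4756,.2009,.097),down(-3.3))],.05)
```

```text
knob [0.4972 0.3023 0.121 ] [-24.   93.6]
rodF [0.4926 0.2275 0.09  ] [-24.3  18.6]
tabback [0.4758 0.2056 0.121 ] [-39.8  -4.2]
t 6.25 p [0.472  0.2094 0.2124] phi -3.0 z [ 0.    -0.001 -1.   ] F [-0.2  0.1  1.1] T [-0.02 -0.13  0.05] w 0.498 q [ 0.41  0.12 -0.93  1.78  0.1   1.29 -0.6 ]
0 [-0.0041, 0.002, 0.0262] [0.0, 0.0, 0.2]
1 [-0.0041, 0.002, 0.0263] [0.0, 0.0, 0.1]
2 [0.0, 0.0, 0.0315] [0.0, 0.0, 0.0]
3 [0.0, 0.0, 0.0315] [0.0, 0.0, 0.0]
end [0.4756 0.2009 0.097 ]
```

View pics/d2.png

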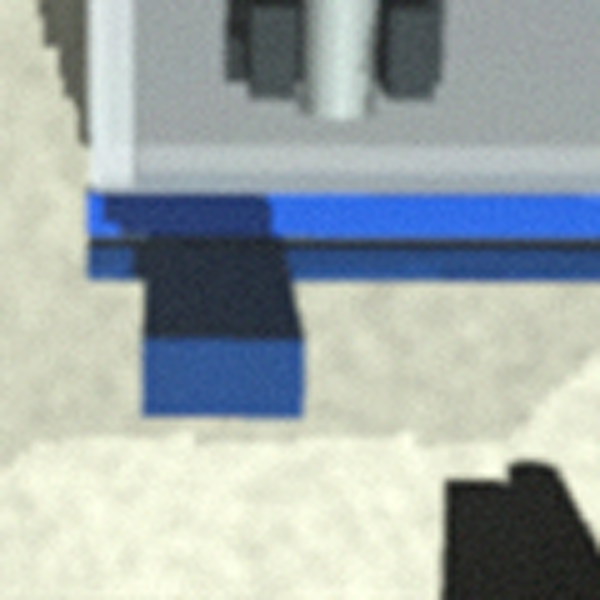

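Call:
carry_out(rows=[{"offset": [-0.004,0.002,0.026],"rot": [0,0,0],"gripper": 0.5},{"offset": [-0.005,0.002,0.026],"rot": [0,0,0],"gripper": 0.5},{"offset": [0,0,0.031],"rot": [0,0,0],"gripper": 0.5},{"offset": [0,0,0.03],"rot": [0,0,0],"gripper": 0.5},{"offset": [0,0,0],"rot": [0,0,0],"gripper": 0.5},{"offset": [0,0,0],"rot": [0,0,0],"gripper": 0.1},{"offset": [0,0,0],"rot": [0,0,0],"gripper": 0.0},{"offset": [0,0,0],"rot": [0,0,0],"gripper": 0.0},{"offset": [0,0,0],"rot": [0,0,0],"gripper": 0.0}])

```text
time: 7.38
position: [0.4769, 0.2007, 0.1005]
tool_rot: [2.277, 2.163, 0.003]
ft_force: [1.7, 0.4, 2.5]
grip_width: 0.225
```

Run:
```python
from h import *
p,R=st()
```

```text
t 7.38 p [0.4769 0.2007 0.1005] phi -2.95 z [ 0.003  0.001 -1.   ] F [1.7 0.4 2.5] T [ 0.05 -0.37  0.01] w 0.225 q [ 0.36  0.25 -0.9   1.91  0.22  1.08 -0.68]
```

Call:
carry_out(rows=[{"offset": [0,0.015,0],"rot": [0,0,0],"gripper": 0},{"offset": [0,0.025,0],"rot": [0,0,0],"gripper": 0},{"offset": [-0.001,0.03,0],"rot": [0,0,0],"gripper": 0},{"offset": [0,0.025,0],"rot": [0,0,0],"gripper": 0},{"offset": [0,0.015,0],"rot": [0,0,0],"gripper": 0},{"offset": [0,0,0],"rot": [0,0,0],"gripper": 0}])

```text
time: 8.12
position: [0.5876, 0.1942, 0.1005]
tool_rot: [2.278, 2.163, 0.004]
ft_force: [1.6, -0.6, 5.3]
grip_width: 0.229
```

Run:
```python
from h import *
p,R=st()
```

```text
t 8.12 p [0.5876 0.1942 0.1005] phi -2.98 z [ 0.002  0.001 -1.   ] F [ 1.6 -0.6  5.3] T [ 0.01 -0.36 -0.03] w 0.229 q [ 0.28  0.47 -0.81  1.66  0.37  1.16 -0.68]
```

Call:
carry_out(rows=[{"offset": [0,0.006,0],"rot": [0,0,0],"gripper": 0},{"offset": [0,0.004,0],"rot": [0,0,0],"gripper": 0},{"offset": [0,0.002,0],"rot": [0,0,0],"gripper": 0},{"offset": [0,0,0],"rot": [0,0,0],"gripper": 0}])

```text
time: 8.62
position: [0.5968, 0.1937, 0.1005]
tool_rot: [-2.277, -2.165, 0.001]
ft_force: [-2.4, -0.2, 7.7]
grip_width: 0.225
```

Run:
```python
from h import *
p,R=st()
```

```text
t 8.62 p [0.5968 0.1937 0.1005] phi -2.89 z [-0.001 -0.    -1.   ] F [-2.4 -0.2  7.7] T [-0.02  0.39 -0.08] w 0.225 q [ 0.27  0.49 -0.8   1.64  0.38  1.18 -0.67]
```

Call:
carry_out(rows=[{"offset": [0,0.003,0],"rot": [0,0,0],"gripper": 0},{"offset": [0,0.001,0],"rot": [0,0,0],"gripper": 0},{"offset": [0,0,0],"rot": [0,0,0],"gripper": 0}])

```text
time: 9.0
position: [0.5971, 0.1937, 0.1005]
tool_rot: [-2.273, -2.163, 0.012]
ft_force: [-11.2, -1.3, 14.5]
grip_width: 0.224
```

Run:
```python
from h import *
p,R=st()
```

```text
t 9.0 p [0.5971 0.1937 0.1005] phi -2.83 z [-0.008 -0.002 -1.   ] F [-11.2  -1.3  14.5] T [-0.38  2.49  0.01] w 0.224 q [ 0.27  0.5  -0.8   1.63  0.38  1.19 -0.67]
```

Call:
carry_out(rows=[{"offset": [0,-0.005,0],"rot": [0,0,0],"gripper": 0},{"offset": [0,0,0],"rot": [0,0,0],"gripper": 0.6},{"offset": [0,0,0],"rot": [0,0,0],"gripper": 0.6},{"offset": [0,0,0],"rot": [0,0,0],"gripper": 0.6},{"offset": [0,0,-0.04],"rot": [0,0,0],"gripper": 0.6},{"offset": [0,0,-0.05],"rot": [0,0,0],"gripper": 0.6},{"offset": [-0.02,0,-0.02],"rot": [0,0,0],"gripper": 0.6},{"offset": [0,0,0],"rot": [0,0,0],"gripper": 0.6}])

```text
time: 10.0
position: [0.597, 0.1718, 0.2109]
tool_rot: [2.279, 2.159, 0.003]
ft_force: [-0.8, -0.5, -0.2]
grip_width: 0.606
```

Run:
```python
from h import *
p,R=st()
d=snap("wrist","e"); cv2.imwrite("pics/e.png",d["img"][:,:,::-1])
rows(p,R,[((.4476,-.257,.2),down(-2.2))],.055)
```

```text
t 10.0 p [0.597  0.1718 0.2109] phi -3.11 z [ 0.003 -0.001 -1.   ] F [-0.8 -0.5 -0.2] T [-0.08 -0.06 -0.  ] w 0.606 q [ 0.34  0.38 -0.84  1.53  0.29  1.35 -0.59]
0 [-0.0485, -0.014, 0.0012] [0.0, 0.0, -0.1]
1 [-0.0484, -0.0141, 0.0012] [0.0, 0.0, -0.1]
2 [-0.0484, -0.0142, 0.0012] [0.0, 0.0, -0.1]
3 [-0.0484, -0.0142, 0.0012] [0.0, 0.0, -0.1]
4 [-0.0484, -0.0143, 0.0012] [0.0, 0.0, -0.1]
5 [-0.0484, -0.0144, 0.0012] [0.0, 0.0, -0.1]
6 [-0.0483, -0.0145, 0.0012] [0.1, 0.0, -0.1]
7 [-0.0483, -0.0146, 0.0012] [0.0, 0.0, -0.1]
8 [-0.0483, -0.0147, 0.0011] [0.1, 0.0, -0.1]
end [ 0.4476 -0.257   0.2   ]
```

View pics/e.png

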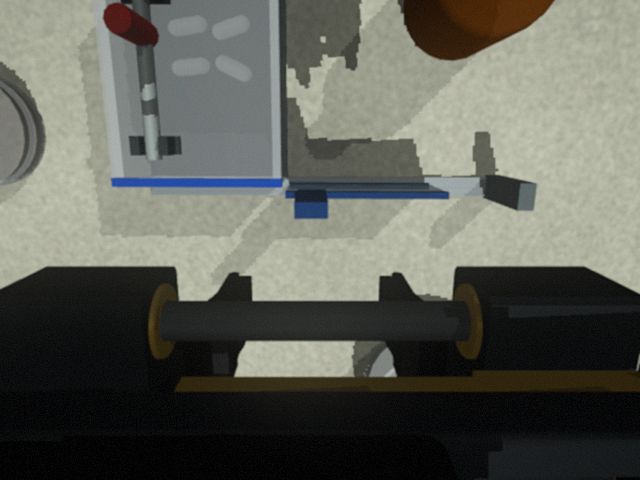

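Call:
carry_out(rows=[{"offset": [-0.052,-0.014,0.001],"rot": [0,0,-0.1],"gripper": 0.6},{"offset": [-0.052,-0.014,0.001],"rot": [0,0,-0.1],"gripper": 0.6},{"offset": [-0.052,-0.014,0.001],"rot": [0,0,-0.1],"gripper": 0.6},{"offset": [-0.052,-0.014,0.001],"rot": [0,0,-0.1],"gripper": 0.6},{"offset": [-0.052,-0.014,0.001],"rot": [0,0,-0.1],"gripper": 0.6},{"offset": [-0.052,-0.014,0.001],"rot": [0,0,-0.1],"gripper": 0.6},{"offset": [-0.052,-0.015,0.001],"rot": [0,0,-0.1],"gripper": 0.6},{"offset": [-0.052,-0.015,0.001],"rot": [0,0,-0.1],"gripper": 0.6},{"offset": [-0.052,-0.015,0.001],"rot": [0,0,-0.1],"gripper": 0.6},{"offset": [0,0,0],"rot": [0,0,0],"gripper": 0.6}])

```text
time: 11.3
position: [0.4429, -0.2927, 0.198]
tool_rot: [-2.267, -2.17, 0.002]
ft_force: [-0.3, 0.4, -0.1]
grip_width: 0.603
```

Run:
```python
from h import *
p,R=st()
d=snap("wrist","f"); cv2.imwrite("pics/f.png",d["img"][:,:,::-1])
```

```text
t 11.3 p [ 0.4429 -0.2927  0.198 ] phi -2.51 z [-0.004  0.001 -1.   ] F [-0.3  0.4 -0.1] T [-0.06 -0.12  0.01] w 0.603 q [ 1.08  0.13 -0.58  1.77  0.07  1.27  0.43]
```

View pics/f.png

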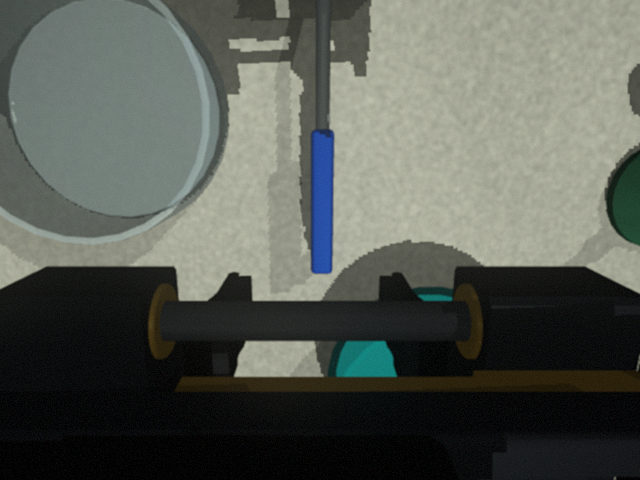

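Run:
```python
from h import *
d=load("f_wrist.npy")
a=onz(d,322.5,131,.056);b=onz(d,321.5,272,.056);print(a,b,(a+b)/2,np.linalg.norm(a-b),np.degrees(np.arctan2((a-b)[0],(a-b)[1])))
r=onz(d,320,70,.050);print("rod",r)
for z in (.05,.08,.1): print(onz(d,218,100,z))
p,R=pose(); c=(a+b)/2; n=(a-b)/np.linalg.norm(a-b)
```

```text
[ 0.44884654 -0.22553221  0.056     ] [ 0.44408405 -0.32679587  0.056     ] [ 0.4464653  -0.27616404  0.056     ] 0.10137559263924184 2.692673272550849
rod [ 0.44881912 -0.185536    0.05      ]
[ 0.37802284 -0.20171034  0.05      ]
[ 0.38468706 -0.20430373  0.08      ]
[ 0.38912987 -0.20603265  0.1       ]
```

Run:
```python
from h import *
s=load("a_side.npy");t=load("a_top.npy");crop(s,"g1.png",130,280,260,400,5);crop(t,"g2.png",330,300,450,410,5)
```

```text
(no output)
```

View pics/g1.png

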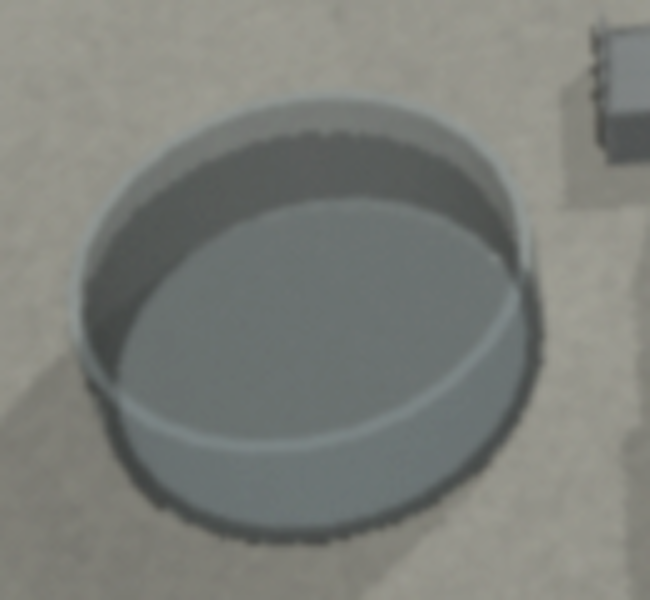

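View pics/g2.png

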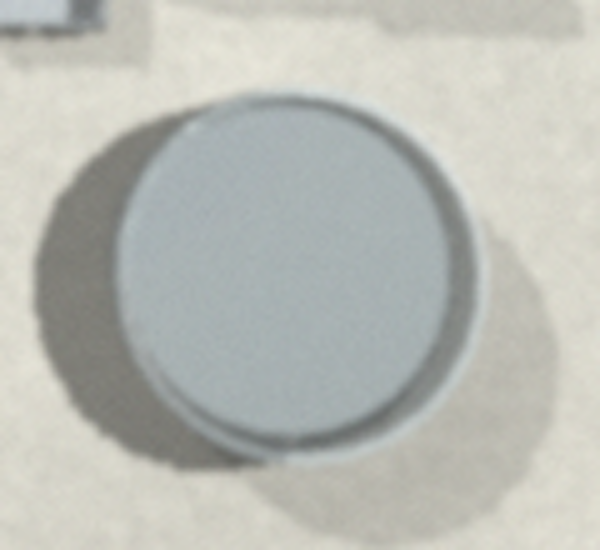

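Run:
```python
from h import *
s=load("a_side.npy");t=load("a_top.npy")
# rim centre via chord mids: side rim extremes L(72,305)?R(532,270) top(330,95) bottom(270,450)
S=lambda a,b:(a/5+130-.4,b/5+280-.4);T=lambda a,b:(a/5+330-.4,b/5+300-.4)
print(tri([(s,*S(301,272)),(t,*T(300,278))]))
for z in (.05,.06,.07,.08): print(z,onz(t,*T(300,92),z)[:2],onz(t,*T(300,466),z)[:2],onz(s,*S(330,95),z)[:2],onz(s,*S(270,450),z)[:2])
p,R=pose();rows(p,R,[((.4475,-.2565,.1),down(-2.7)),((.4475,-.2565,.034),down(-2.7))],.05)
```

```text
(array([ 0.28540532, -0.20415648,  0.06379621]), [np.float64(0.00045039209849997313), np.float64(0.0004503920984999379)])
0.05 [ 0.37519731 -0.20993991] [ 0.1939927  -0.20160367] [ 0.29664971 -0.09817166] [ 0.2716788  -0.27733961]
0.06 [ 0.37506666 -0.20878567] [ 0.19515459 -0.2005089 ] [ 0.29796601 -0.10749557] [ 0.27327009 -0.28469045]
0.07 [ 0.37493601 -0.20763144] [ 0.19631648 -0.19941412] [ 0.29928231 -0.11681948] [ 0.27486139 -0.29204129]
0.08 [ 0.37480536 -0.2064772 ] [ 0.19747837 -0.19831935] [ 0.30059862 -0.12614339] [ 0.27645268 -0.29939213]
0 [0.0109, 0.0006, 0.0328] [-0.1, -0.1, 0.1]
1 [0.011, 0.0006, 0.0328] [0.0, 0.0, 0.2]
2 [0.011, 0.0005, 0.0328] [-0.1, -0.1, 0.1]
3 [0.0, 0.0, 0.033] [0.0, 0.0, 0.0]
4 [0.0, 0.0, 0.033] [0.0, 0.0, 0.0]
end [ 0.4475 -0.2566  0.034 ]
```

Call:
carry_out(rows=[{"offset": [0.011,0.001,0.033],"rot": [0,0,0.1],"gripper": 0.6},{"offset": [0.011,0.001,0.033],"rot": [0,0,0.1],"gripper": 0.6},{"offset": [0.011,0,0.033],"rot": [0,0,0],"gripper": 0.6},{"offset": [0,0,0.032],"rot": [0,0,0],"gripper": 0.6},{"offset": [0,0,0.031],"rot": [0,0,0],"gripper": 0.6},{"offset": [0,0,0],"rot": [0,0,0],"gripper": 0.6},{"offset": [0,0,0],"rot": [0,0,0],"gripper": 0.6}])

```text
time: 12.22
position: [0.4502, -0.2546, 0.0391]
tool_rot: [2.262, 2.18, 0.001]
ft_force: [0.3, 0.5, -0.7]
grip_width: 0.597
```

Run:
```python
from h import *
p,R=st()
```

```text
t 12.22 p [ 0.4502 -0.2546  0.0391] phi -2.13 z [ 0.001  0.    -1.   ] F [ 0.3  0.5 -0.7] T [ 0.01 -0.15 -0.01] w 0.597 q [ 1.    0.28 -0.59  1.97  0.19  0.95  0.28]
```

Call:
carry_out(rows=[{"offset": [-0.001,-0.0025,0.005],"rot": [0,0,0.5],"gripper": 0.6},{"offset": [0,0,0],"rot": [0,0,0],"gripper": 0.3},{"offset": [0,0,0],"rot": [0,0,0],"gripper": 0.1},{"offset": [0,0,0],"rot": [0,0,0],"gripper": 0.0},{"offset": [0,0,0],"rot": [0,0,0],"gripper": 0.0},{"offset": [0,0,0],"rot": [0,0,0],"gripper": 0.0}], grip_force=55)

```text
time: 12.98
position: [0.4471, -0.2567, 0.0337]
tool_rot: [2.273, 2.168, 0.0]
ft_force: [0.3, -0.4, 0.4]
grip_width: 0.179
```

Run:
```python
from h import *
p,R=st()
```

```text
t 12.97 p [ 0.4471 -0.2567  0.0337] phi -2.72 z [ 0.001 -0.    -1.   ] F [ 0.3 -0.4  0.4] T [-0.01 -0.22 -0.07] w 0.179 q [ 1.    0.28 -0.59  1.97  0.19  0.94  0.27]
```

Call:
carry_out(rows=[{"offset": [0,0,-0.015],"rot": [0,0,0],"gripper": 0},{"offset": [0,0,-0.015],"rot": [0,0,0],"gripper": 0},{"offset": [0.03,0.008,0],"rot": [0,0,0.2],"gripper": 0},{"offset": [0.04,0.01,0],"rot": [0,0,0.2],"gripper": 0},{"offset": [0.04,0.01,0],"rot": [0,0,0.2],"gripper": 0},{"offset": [0.03,0.008,0],"rot": [0,0,0],"gripper": 0},{"offset": [0,0,0],"rot": [0,0,0],"gripper": 0}])

```text
time: 13.85
position: [0.4913, -0.1157, 0.0648]
tool_rot: [2.279, 2.161, 0.002]
ft_force: [-0.8, -1.0, -2.1]
grip_width: 0.177
```

Run:
```python
from h import *
p,R=st()
d=snap("wrist","h"); cv2.imwrite("pics/h.png",d["img"][:,:,::-1])
d=snap("side","h"); crop(d,"h2.png",220,140,420,290,4)
```

```text
t 13.85 p [ 0.4913 -0.1157  0.0648] phi -3.03 z [ 0.002  0.    -1.   ] F [-0.8 -1.  -2.1] T [-0.05 -0.1  -0.01] w 0.177 q [ 0.82  0.23 -0.69  1.97  0.17  1.   -0.01]
```

View pics/h.png

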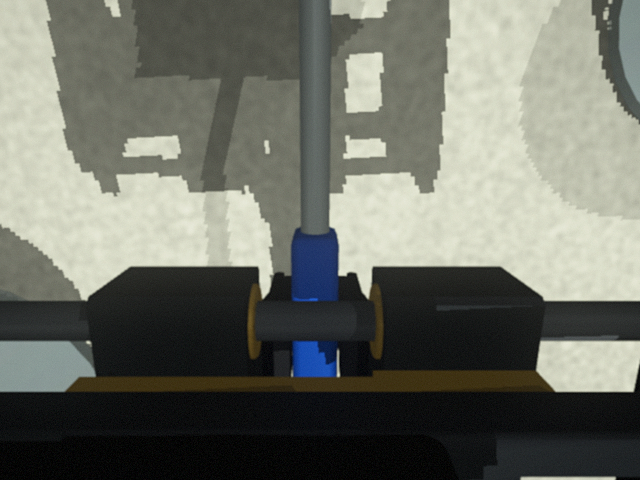

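View pics/h2.png

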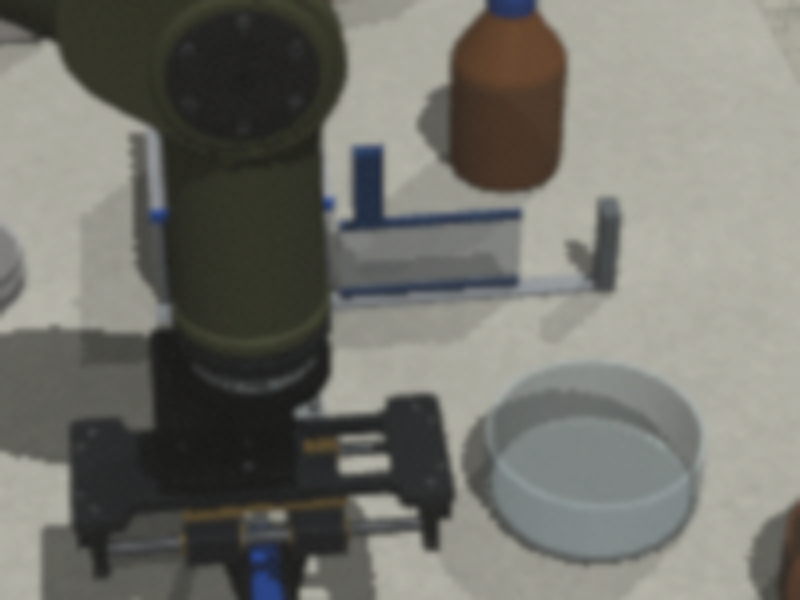

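Run:
```python
from h import *
p,R=st()
d=snap("top","h"); crop(d,"h3.png",150,200,350,350,4)
```

```text
t 13.95 p [ 0.4903 -0.1191  0.0643] phi -3.3 z [ 0.    -0.001 -1.   ] F [ 0.4 -0.7 -1.9] T [-0.04 -0.04  0.02] w 0.178 q [ 0.82  0.23 -0.69  1.97  0.17  1.   -0.01]
```

View pics/h3.png

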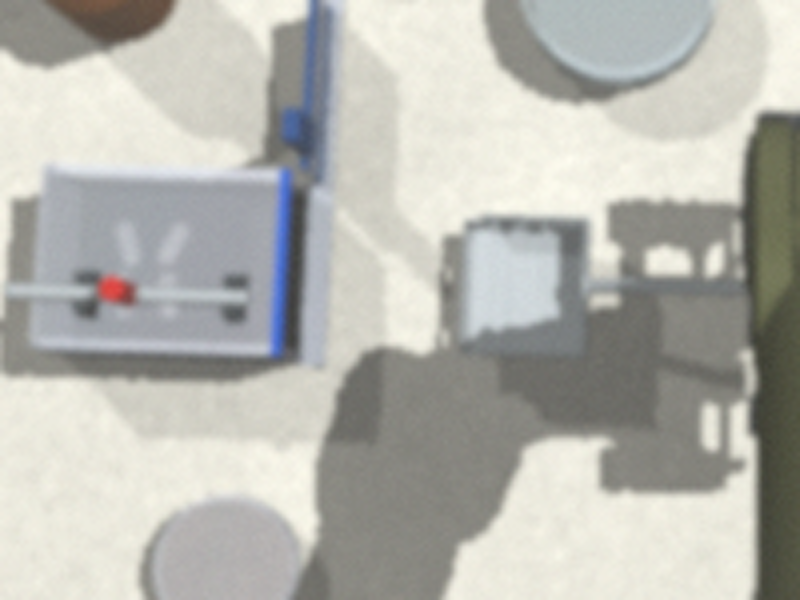

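Run:
```python
from h import *
d=load("h_top.npy"); T=lambda a,b:(a/4+150-.375,b/4+200-.375)
o=np.array([.5158,.2075]);a=np.radians(-3.3);Rs=np.array([[np.cos(a),-np.sin(a)],[np.sin(a),np.cos(a)]])
for n,p,z in [("lipR",(468,222),.061),("lipL",(460,352),.061),("backR",(586,218),.064),("backL",(587,353),.064),("roofBR",(46,168),.075),("roofBL",(30,347),.075),("frR",(292,170),.075),("frL",(285,356),.075),("knob",(117,290),.121),("rodF",(246,297),.09)]:
    X=onz(d,*T(*p),z);print(n,X.round(4),((X[:2]-o)@Rs*1000).round(1))
p,R=pose();print(((p[:2]-o)@Rs*1000).round(1))
```

```text
lipR [0.5406 0.093  0.061 ] [  31.3 -112.9]
lipL [0.4589 0.0993 0.061 ] [ -50.6 -111.3]
backR [0.5405 0.0185 0.064 ] [  35.5 -187.2]
backL [0.4558 0.0198 0.064 ] [ -49.1 -190.8]
roofBR [0.5807 0.3562 0.075 ] [ 56.2 152.2]
roofBL [0.4685 0.3649 0.075 ] [-56.2 154.4]
frR [0.5748 0.2015 0.075 ] [59.2 -2.6]
frL [0.4584 0.2063 0.075 ] [-57.2  -4.5]
knob [0.4976 0.2989 0.121 ] [-23.4  90.2]
rodF [0.4943 0.2274 0.09  ] [-22.6  18.6]
[  -6.9 -328.3]
```

Run:
```python
from h import *
d=load("h_top.npy"); T=lambda a,b:(a/4+150-.375,b/4+200-.375)
im=cv2.resize(d["img"][200:350,150:350],None,fx=4,fy=4,interpolation=cv2.INTER_CUBIC)[:,:,::-1]
cv2.imwrite("pics/h4.png",cv2.resize(im[180:400,430:760],None,fx=2.4,fy=2.4))
for (a,b,z) in [((595,285),(738,286),.077),((8,291),(246,297),.09)]:
    A=onz(d,*T(*a),z);B=onz(d,*T(*b),z);v=A-B;print(np.degrees(np.arctan2(v[0],v[1])),A,B)
```

```text
2.062146740441886 [0.49678649 0.01325563 0.077     ] [ 0.49360138 -0.07520305  0.077     ]
3.0979383822064133 [0.50223512 0.37442528 0.09      ] [0.49427752 0.22739432 0.09      ]
```

View pics/h4.png

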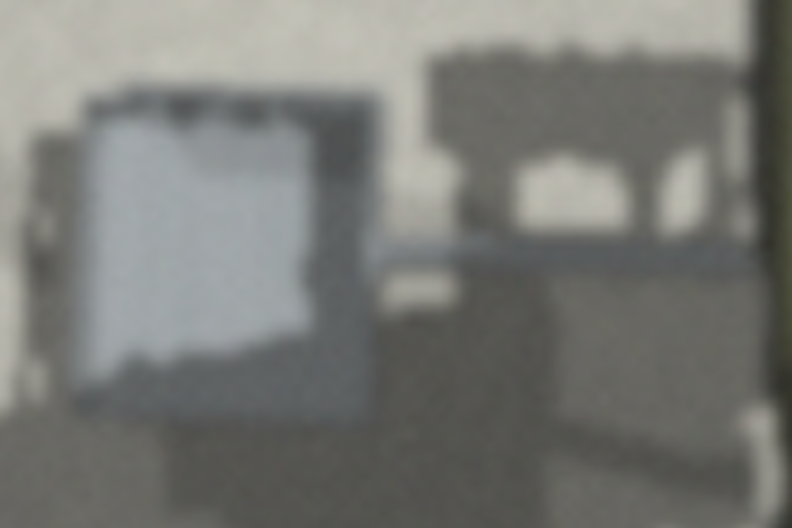

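Call:
carry_out(rows=[{"offset": [0.03,0.004,0.007],"rot": [0,0,0],"gripper": 0},{"offset": [0.03,0.004,0.007],"rot": [0,0,0],"gripper": 0},{"offset": [0.02,0,0.006],"rot": [0,0,0],"gripper": 0},{"offset": [0,0,0],"rot": [0,0,0],"gripper": 0}])

```text
time: 14.5
position: [0.5023, -0.039, 0.0434]
tool_rot: [-2.283, -2.157, 0.001]
ft_force: [-0.5, -1.5, -1.7]
grip_width: 0.174
```

```bash
cat >> h.py <<'E'
O=np.array([.5158,.2075]);_a=np.radians(-3.3);RS=np.array([[np.cos(_a),-np.sin(_a)],[np.sin(_a),np.cos(_a)]])
def stor(X): return ((np.asarray(X)[:2]-O)@RS*1000).round(1)
E
python3 - <<'E'
from h import *
p,R=st();print(stor(p), stor(p+R[:,0]*.22))
d=snap("top","i"); crop(d,"i3.png",150,220,310,310,5)
d=snap("side","i"); crop(d,"i4.png",220,130,420,280,4)
E
```

```text
t 14.5 p [ 0.5023 -0.039   0.0434] phi -3.26 z [-0.001  0.    -1.   ] F [-0.5 -1.5 -1.7] T [-0.07 -0.05  0.01] w 0.174 q [ 0.69  0.27 -0.73  1.99  0.22  0.96 -0.21]
[   0.7 -246.9] [  0.6 -26.9]
```

View pics/i3.png

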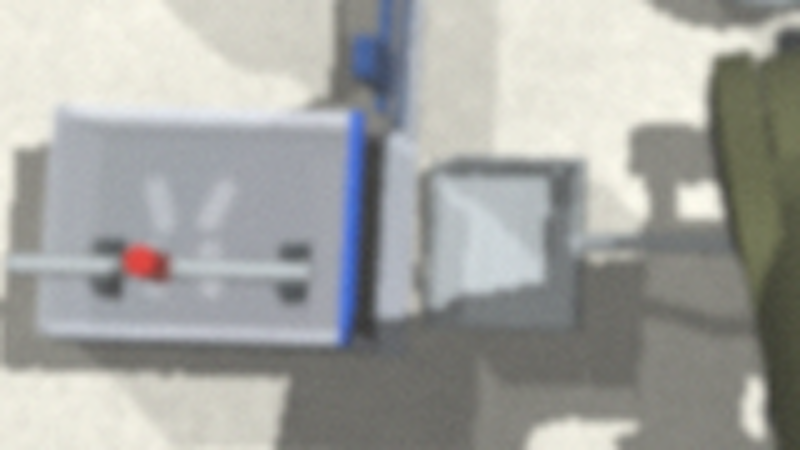

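View pics/i4.png

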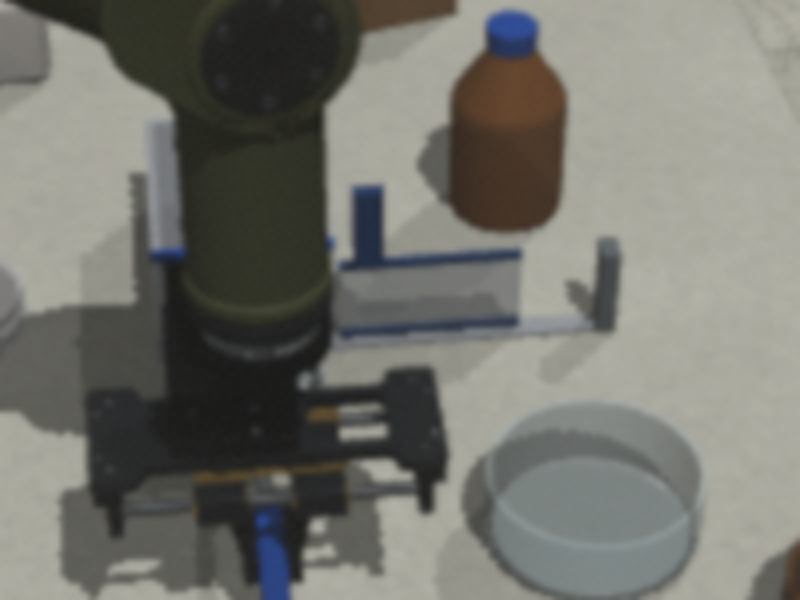

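Run:
```python
from h import *
d=load("i_top.npy"); T=lambda a,b:(a/5+150-.4,b/5+220-.4)
for n,p,z in [("lipR",(432,165),.04),("lipL",(426,321),.04),("backR",(584,160),.044),("backL",(582,328),.044),("frR",(362,110),.075),("frL",(350,346),.075)]:
    X=onz(d,*T(*p),z);print(n,X.round(4),stor(X))
```

```text
lipR [0.5522 0.1736 0.04  ] [ 38.3 -31.8]
lipL [0.4723 0.1772 0.04  ] [-41.7 -32.7]
backR [0.5519 0.0952 0.044 ] [  42.5 -110. ]
backL [0.4661 0.0975 0.044 ] [ -43.2 -112.7]
frR [0.5762 0.203  0.075 ] [60.5 -1. ]
frL [0.4581 0.2094 0.075 ] [-57.7  -1.4]
```

Call:
carry_out(rows=[{"offset": [0.02,0.001,0],"rot": [0,0,0],"gripper": 0},{"offset": [0.025,0,0],"rot": [0,0,0],"gripper": 0},{"offset": [0.02,0,0],"rot": [0,0,0],"gripper": 0},{"offset": [0,0,0],"rot": [0,0,0],"gripper": 0},{"offset": [0,0,0.003],"rot": [0,-0.6,0],"gripper": 0},{"offset": [0,0,0.0],"rot": [0,0,0],"gripper": 0}])

```text
time: 15.35
position: [0.5073, 0.0241, 0.0402]
tool_rot: [2.282, 2.149, -0.014]
ft_force: [0.2, 0.6, -0.8]
grip_width: 0.174
```

Run:
```python
from h import *
p,R=st();print(stor(p), stor(p+R[:,0]*.216),p+R[:,0]*.216)
```

```text
t 15.35 p [0.5073 0.0241 0.0402] phi -3.43 z [-0.001 -0.011 -1.   ] F [ 0.2  0.6 -0.8] T [ 0.05 -0.01 -0.01] w 0.174 q [ 0.57  0.29 -0.75  1.98  0.26  0.96 -0.37]
[   2.  -183.6] [ 2.5 32.4] [0.52019339 0.23966506 0.03771518]
```

Call:
carry_out(rows=[{"offset": [0,0,0.001],"rot": [0,-0.3,0],"gripper": 0},{"offset": [0,0,0.0],"rot": [0,0,0],"gripper": 0}])

```text
time: 15.6
position: [0.5076, 0.0252, 0.0395]
tool_rot: [2.277, 2.148, -0.018]
ft_force: [-0.1, -0.4, 0.1]
grip_width: 0.173
```

Run:
```python
from h import *
p,R=st();print(stor(p), stor(p+R[:,0]*.216),p+R[:,0]*.216)
```

```text
t 15.6 p [0.5076 0.0252 0.0395] phi -3.35 z [-0.001 -0.016 -1.   ] F [-0.1 -0.4  0.1] T [ 0.13 -0.1  -0.03] w 0.173 q [ 0.56  0.29 -0.75  1.98  0.26  0.96 -0.38]
[   2.3 -182.5] [ 2.5 33.5] [0.5202149  0.24082003 0.036081  ]
```

Call:
carry_out(rows=[{"offset": [0,0,0.001],"rot": [0,-0.2,0],"gripper": 0},{"offset": [0.008,0,0],"rot": [0,0,0],"gripper": 0},{"offset": [0.012,0,0],"rot": [0,0,0],"gripper": 0},{"offset": [0.012,0,0],"rot": [0,0,0],"gripper": 0},{"offset": [0.008,0,0],"rot": [0,0,0],"gripper": 0},{"offset": [0,0,0],"rot": [0,0,0],"gripper": 0}])

```text
time: 16.35
position: [0.5097, 0.0672, 0.0378]
tool_rot: [2.274, 2.15, -0.02]
ft_force: [-0.7, 0.3, -0.9]
grip_width: 0.175
```

Run:
```python
from h import *
p,R=st();print(stor(p), stor(p+R[:,0]*.216),p+R[:,0]*.216)
d=snap("top","j"); crop(d,"j3.png",150,220,310,310,5)
```

```text
t 16.35 p [0.5097 0.0672 0.0378] phi -3.22 z [-0.001 -0.018 -1.   ] F [-0.7  0.3 -0.9] T [0.58 0.01 0.03] w 0.175 q [ 0.49  0.32 -0.77  1.97  0.28  0.97 -0.47]
[   2.  -140.4] [ 1.7 75.6] [0.52188047 0.28283517 0.03390251]
```

View pics/j3.png

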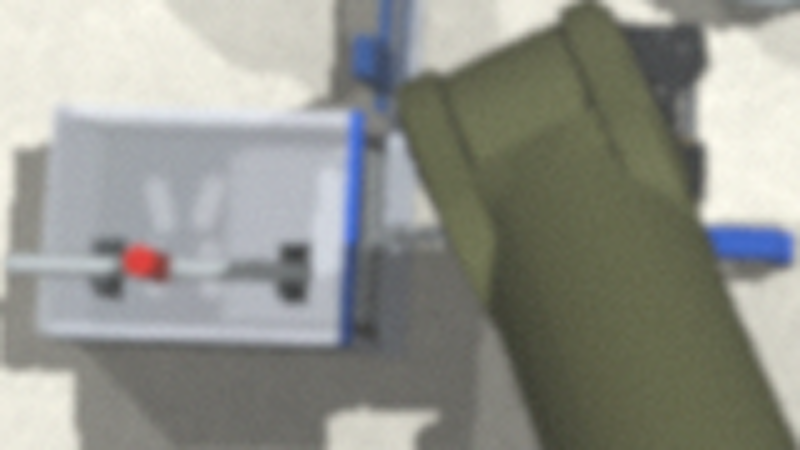

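Call:
carry_out(rows=[{"offset": [0.008,0,0],"rot": [0,0,0],"gripper": 0},{"offset": [0.012,0,0],"rot": [0,0,0],"gripper": 0},{"offset": [0.012,0,0],"rot": [0,0,0],"gripper": 0},{"offset": [0.012,0,0],"rot": [0,0,0],"gripper": 0},{"offset": [0.01,0,0],"rot": [0,0,0],"gripper": 0},{"offset": [0,0,0],"rot": [0,0,0],"gripper": 0}])

```text
time: 17.15
position: [0.5128, 0.1218, 0.0368]
tool_rot: [2.275, 2.15, -0.019]
ft_force: [-0.6, 2.3, 1.5]
grip_width: 0.177
```

Run:
```python
from h import *
p,R=st();print(stor(p), stor(p+R[:,0]*.216),p+R[:,0]*.216)
d=snap("top","k"); crop(d,"k3.png",150,220,310,310,5)
d=snap("wrist","k"); cv2.imwrite("pics/k4.png",d["img"][:,:,::-1])
```

```text
t 17.15 p [0.5128 0.1218 0.0368] phi -3.22 z [-0.001 -0.017 -1.   ] F [-0.6  2.3  1.5] T [0.86 0.08 0.04] w 0.177 q [ 0.39  0.35 -0.78  1.93  0.31  0.98 -0.59]
[  2.  -85.8] [  1.7 130.2] [0.52495351 0.33739666 0.03313384]
```

View pics/k3.png

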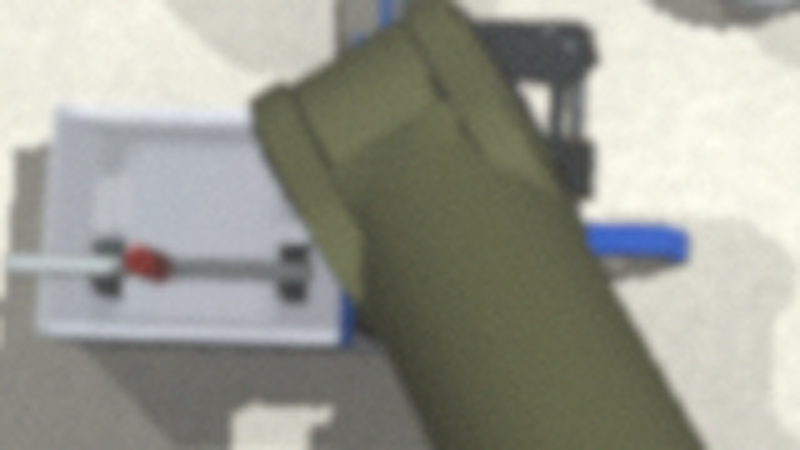

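View pics/k4.png

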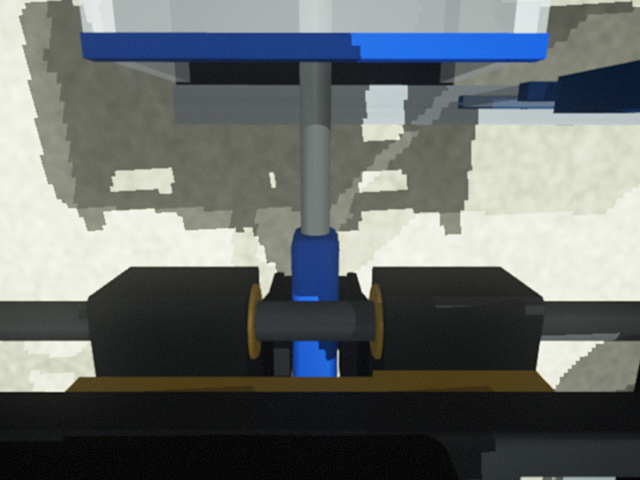

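Call:
carry_out(rows=[{"offset": [0.007,0,0],"rot": [0,0,0],"gripper": 0},{"offset": [0.007,0,0],"rot": [0,0,0],"gripper": 0},{"offset": [0,0,0],"rot": [0,0,0],"gripper": 0}])

```text
time: 17.62
position: [0.5139, 0.1341, 0.0365]
tool_rot: [2.275, 2.148, -0.021]
ft_force: [0.0, 0.5, 2.2]
grip_width: 0.178
```

Run:
```python
from h import *
p,R=st();print(stor(p), stor(p+R[:,0]*.216),p+R[:,0]*.216)
```

```text
t 17.62 p [0.5139 0.1341 0.0365] phi -3.3 z [-0.001 -0.019 -1.   ] F [0.  0.5 2.2] T [ 0.3  -0.07 -0.06] w 0.178 q [ 0.36  0.36 -0.78  1.92  0.32  0.99 -0.62]
[  2.3 -73.4] [  2.3 142.6] [0.52633955 0.3496844  0.03250163]
```

Call:
carry_out(rows=[{"offset": [0.004,0,0],"rot": [0,0,0],"gripper": 0},{"offset": [0.003,0,0],"rot": [0,0,0],"gripper": 0},{"offset": [0,0,0],"rot": [0,0,0],"gripper": 0}])

```text
time: 18.0
position: [0.514, 0.1359, 0.0362]
tool_rot: [2.275, 2.142, -0.031]
ft_force: [-2.0, -10.9, 7.4]
grip_width: 0.176
```

Run:
```python
from h import *
p,R=st();print(stor(p), stor(p+R[:,0]*.216),p+R[:,0]*.216)
d=snap("top","l"); crop(d,"l3.png",150,220,310,310,5)
```

```text
t 18.0 p [0.514  0.1359 0.0362] phi -3.45 z [-0.003 -0.026 -1.   ] F [ -2.  -10.9   7.4] T [-1.78  0.26  0.1 ] w 0.176 q [ 0.35  0.37 -0.78  1.92  0.33  0.99 -0.64]
[  2.3 -71.6] [  2.9 144.3] [0.52700612 0.35138597 0.03050195]
```

View pics/l3.png

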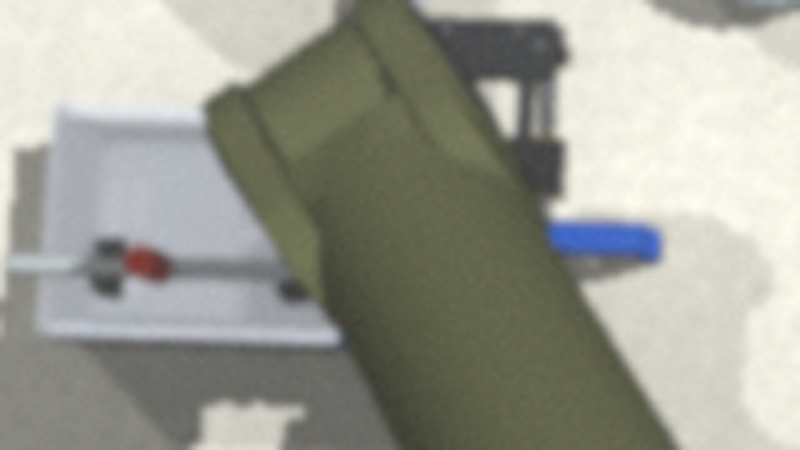

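Call:
carry_out(rows=[{"offset": [0.003,0,0],"rot": [0,0,1],"gripper": 0},{"offset": [0.001,0,0],"rot": [0,0,-1],"gripper": 0},{"offset": [0.001,0,0],"rot": [0,0,-1],"gripper": 0},{"offset": [0,0,0],"rot": [0,0,1],"gripper": 0}])

```text
time: 18.55
position: [0.5143, 0.136, 0.0359]
tool_rot: [2.276, 2.136, -0.04]
ft_force: [-2.5, -19.1, 10.8]
grip_width: 0.179
```

Run:
```python
from h import *
p,R=st();print(stor(p), stor(p+R[:,0]*.216),p+R[:,0]*.216)
```

```text
t 18.55 p [0.5143 0.136  0.0359] phi -3.65 z [-0.005 -0.033 -0.999] F [ -2.5 -19.1  10.8] T [-3.63  0.53  0.17] w 0.179 q [ 0.35  0.37 -0.77  1.92  0.34  1.   -0.65]
[  2.6 -71.5] [  3.9 144.4] [0.52801898 0.35144562 0.02880146]
```

Run:
```python
from h import *
d=snap("top","m"); im=d["img"][236:292,152:202,::-1].astype(float); im=(im-60)*1.8; cv2.imwrite("pics/m.png",cv2.resize(np.clip(im,0,255).astype(np.uint8),None,fx=10,fy=10,interpolation=cv2.INTER_CUBIC))
```

```text
(no output)
```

View pics/m.png

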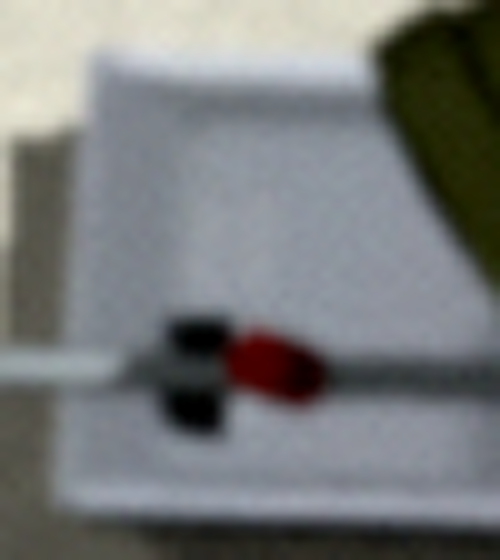

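Run:
```python
from h import *
d=load("m_top.npy")
def w(x,y,z): 
    q=O+RS@(np.array([x,y])/1000); return np.r_[q,z/1000]
for P in [(20,150,4),(20,145,5),(20,140,8),(20,130,10),(20,150,70)]:
    q=proj(d,w(*P)); print(P,((q-[152,236])*10+5).round())
for px in [(210,240),(260,240),(185,220)]:
    print(px,stor(onz(d,152+px[0]/10-.5,236+px[1]/10-.5,.012)))
```

```text
(20, 150, 4) [174. 239.]
(20, 145, 5) [191. 239.]
(20, 140, 8) [207. 238.]
(20, 130, 10) [243. 238.]
(20, 150, 70) [101. 207.]
(210, 240) [ 19.  138.1]
(260, 240) [ 19.4 125. ]
(185, 220) [ 24.1 145.1]
```

Call:
carry_out(rows=[{"offset": [-0.002,0,-0.001],"rot": [0,1,0],"gripper": 0},{"offset": [-0.001,0,-0.001],"rot": [0,1,0],"gripper": 0},{"offset": [0,0,-0.001],"rot": [0,1,0],"gripper": 0},{"offset": [0,0,-0.001],"rot": [0,1,0],"gripper": 0},{"offset": [0,0,0],"rot": [0,0,0],"gripper": 0}])

```text
time: 19.23
position: [0.5132, 0.1374, 0.0387]
tool_rot: [-2.264, -2.131, -0.047]
ft_force: [-0.4, -8.9, -2.5]
grip_width: 0.177
```

Run:
```python
from h import *
p,R=st();print(stor(p), stor(p+R[:,0]*.216),p+R[:,0]*.216)
d=snap("top","n"); im=d["img"][236:292,152:202,::-1].astype(float); im=(im-60)*1.8; cv2.imwrite("pics/n.png",cv2.resize(np.clip(im,0,255).astype(np.uint8),None,fx=10,fy=10,interpolation=cv2.INTER_CUBIC))
```

```text
t 19.23 p [0.5132 0.1374 0.0387] phi -3.45 z [-0.     0.044 -0.999] F [-0.4 -8.9 -2.5] T [-2.32 -0.1  -0.03] w 0.177 q [ 0.42  0.35 -0.8   1.94  0.26  0.96 -0.56]
[  1.4 -70.1] [  2.  145.7] [0.52618263 0.35281688 0.04816391]
```

View pics/n.png

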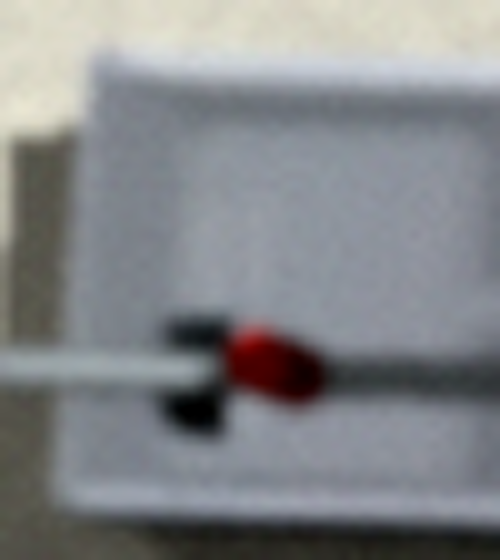

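Call:
carry_out(rows=[{"offset": [-0.003,0,-0.0015],"rot": [0,1,0],"gripper": 0},{"offset": [-0.005,0,-0.0015],"rot": [0,1,0],"gripper": 0},{"offset": [-0.01,0,0],"rot": [0,0,0],"gripper": 0},{"offset": [-0.015,0,0],"rot": [0,0,0],"gripper": 0},{"offset": [-0.01,0,0],"rot": [0,0,0],"gripper": 0},{"offset": [0,0,0],"rot": [0,0,0],"gripper": 0}])

```text
time: 20.02
position: [0.5118, 0.098, 0.0396]
tool_rot: [-2.244, -2.113, -0.095]
ft_force: [-1.0, 1.0, -2.1]
grip_width: 0.177
```

Run:
```python
from h import *
p,R=st();print(stor(p), stor(p+R[:,0]*.216),p+R[:,0]*.216)
d=snap("top","q"); im=d["img"][236:292,152:222,::-1].astype(float); im=(im-60)*1.8; cv2.imwrite("pics/q.png",cv2.resize(np.clip(im,0,255).astype(np.uint8),None,fx=10,fy=10,interpolation=cv2.INTER_CUBIC))
```

```text
t 20.02 p [0.5118 0.098  0.0396] phi -3.44 z [ 0.005  0.085 -0.996] F [-1.   1.  -2.1] T [-0.23 -0.12 -0.03] w 0.177 q [ 0.54  0.33 -0.81  1.97  0.19  0.93 -0.41]
[   2.3 -109.5] [  2.9 105.7] [0.52476478 0.31286663 0.05793262]
```

View pics/q.png

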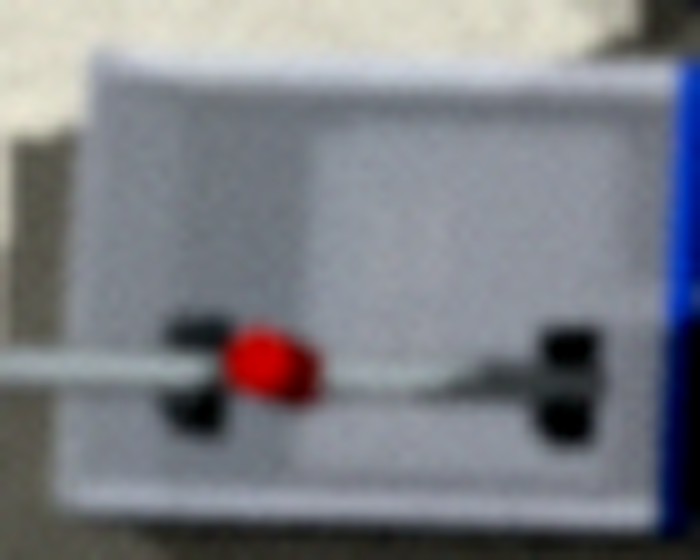

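Call:
carry_out(rows=[{"offset": [-0.008,0,-0.001],"rot": [0,0,0],"gripper": 0},{"offset": [-0.014,0,-0.001],"rot": [0,0,0],"gripper": 0},{"offset": [-0.02,0,-0.001],"rot": [0,0,0],"gripper": 0},{"offset": [-0.022,0,0],"rot": [0,0,0],"gripper": 0},{"offset": [-0.022,0,0],"rot": [0,0,0],"gripper": 0},{"offset": [-0.022,0,0],"rot": [0,0,0],"gripper": 0},{"offset": [-0.016,0,0],"rot": [0,0,0],"gripper": 0},{"offset": [-0.008,0,0],"rot": [0,0,0],"gripper": 0},{"offset": [0,0,0],"rot": [0,0,0],"gripper": 0}])

```text
time: 21.2
position: [0.5067, -0.0326, 0.0336]
tool_rot: [-2.244, -2.117, -0.101]
ft_force: [0.2, 0.9, 7.9]
grip_width: 0.175
```

Run:
```python
from h import *
p,R=st();print(stor(p), stor(p+R[:,0]*.216),p+R[:,0]*.216)
d=snap("top","r"); crop(d,"r.png",150,220,310,310,5)
```

```text
t 21.2 p [ 0.5067 -0.0326  0.0336] phi -3.36 z [ 0.01   0.085 -0.996] F [0.2 0.9 7.9] T [-0.09 -0.16  0.  ] w 0.175 q [ 0.76  0.31 -0.76  1.99  0.16  0.93 -0.13]
[   4.7 -240.3] [  4.9 -25. ] [0.51920564 0.1822156  0.05206295]
```

View pics/r.png

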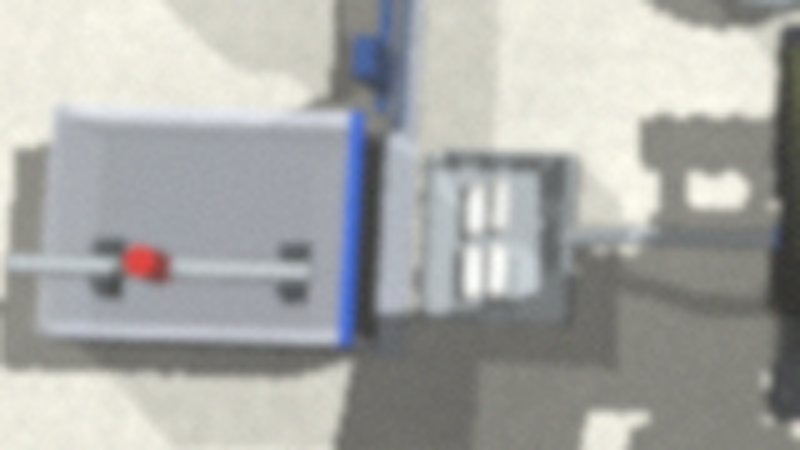

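Call:
carry_out(rows=[{"offset": [0.001,0,-0.008],"rot": [0,0,0],"gripper": 0},{"offset": [0.001,0,-0.016],"rot": [0,0,0],"gripper": 0},{"offset": [0.002,0,-0.025],"rot": [0,1,0],"gripper": 0},{"offset": [0.003,0,-0.03],"rot": [0,1,0],"gripper": 0},{"offset": [0.003,0,-0.03],"rot": [0,1,0],"gripper": 0},{"offset": [0.003,0,-0.025],"rot": [0,1,0],"gripper": 0},{"offset": [0.002,0,-0.016],"rot": [0,1,0],"gripper": 0},{"offset": [0.001,0,-0.008],"rot": [0,0,0],"gripper": 0},{"offset": [0,0,0],"rot": [0,0,0],"gripper": 0}])

```text
time: 22.38
position: [0.504, -0.0345, 0.1903]
tool_rot: [-2.195, -2.071, -0.19]
ft_force: [0.1, 0.5, -2.5]
grip_width: 0.178
```

Run:
```python
from h import *
from scipy.optimize import least_squares
import ast,itertools
p,R=st();
d=snap("top","s"); crop(d,"s.png",150,160,350,310,4)
L=[ast.literal_eval(l) for l in open("log.txt")]
Q=np.array([l[0] for l in L]);P=np.array([l[1] for l in L]);RV=[Rn.from_rotvec(l[2]).as_matrix() for l in L]
print(len(L))
def fk(q,par,sg):
    h,a1,L1,a2,L2,L3,a3,off7=par[:8]
    def rz(a): return Rn.from_euler('z',a).as_matrix()
    def ry(a): return Rn.from_euler('y',a).as_matrix()
    q=q*sg
    T=rz(q[0]+par[8]); x=np.array([0,0,h])+T@np.array([a1,0,0])
    T=T@ry(q[1]); x=x+T@np.array([a2,0,L1]); T=T@rz(q[2]); T=T@ry(q[3]); x=x+T@np.array([-a2,0,L2]); T=T@rz(q[4]+par[9]);T=T@ry(q[5]); x=x+T@np.array([a3,0,0]);T=T@rz(q[6]+off7);x=x+T@np.array([0,0,L3])
    return x,T
best=[]
for s in itertools.product([1,-1],repeat=4):
    sg=np.array([s[0],1,s[1],1,s[2],1,s[3]])
    def f(par):
        r=[]
        for q,pp,RR in zip(Q,P,RV):
            x,T=fk(q,par,sg); r+=list(x-pp); r+=list(0.2*(T-RR).ravel())
        return np.array(r)
    for o7 in (0,1.57,3.14,-1.57):
        z=least_squares(f,[.33,0,.42,0,.45,.2,0,o7,0,0]); best.append((z.cost,s,z.x))
best.sort(key=lambda b:b[0])
for b in best[:3]: print(b[0],b[1],b[2].round(4))
np.save("kin.npy",np.r_[best[0][1],best[0][2]])
```

```text
t 22.38 p [ 0.504  -0.0345  0.1903] phi -3.32 z [ 0.01   0.171 -0.985] F [ 0.1  0.5 -2.5] T [-0.36 -0.04  0.05] w 0.178 q [ 0.91  0.11 -0.81  1.83 -0.1   1.25  0.08]
31
0.0001316360114491024 (-1, -1, -1, -1) [ 2.3450e-01  4.2000e-03  4.6840e-01 -9.0000e-04  5.1580e-01  3.4670e-01
  1.3400e-02  1.5371e+00 -3.3900e-02 -4.0000e-04]
0.00013163601144910368 (-1, -1, -1, -1) [ 2.3450e-01  4.2000e-03  4.6840e-01 -9.0000e-04  5.1580e-01  3.4670e-01
  1.3400e-02  1.5371e+00 -3.3900e-02 -4.0000e-04]
0.00013163601144910558 (-1, -1, -1, -1) [ 2.3450e-01  4.2000e-03  4.6840e-01 -9.0000e-04  5.1580e-01  3.4670e-01
  1.3400e-02  1.5371e+00 -3.3900e-02 -4.0000e-04]
```

View pics/s.png

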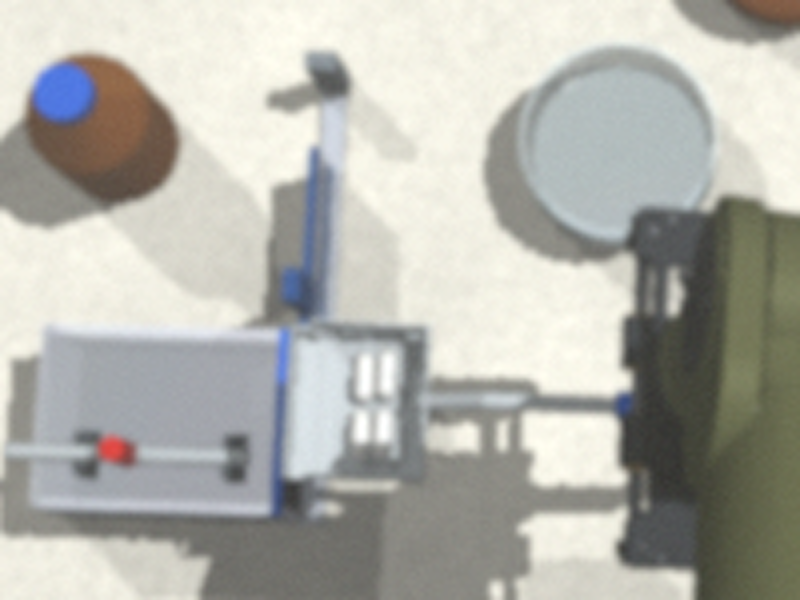

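```bash
cat > kin.py <<'E'
from h import *
from scipy.optimize import least_squares
K=np.load("kin.npy"); sg=np.array([K[0],1,K[1],1,K[2],1,K[3]]); par=K[4:]
lo=np.array([-2.86,-.3,-1.38,.06,-1.56,.09,-2.69])+.05; hi=np.array([2.86,2.09,1.24,2.45,4.7,2.05,2.69])-.05
def rz(a): c,s=np.cos(a),np.sin(a); return np.array([[c,-s,0],[s,c,0],[0,0,1]])
def ry(a): c,s=np.cos(a),np.sin(a); return np.array([[c,0,s],[0,1,0],[-s,0,c]])
def fk(q,full=False):
    h,a1,L1,a2,L2,L3,a3,o7,o1,o5=par; q=q*sg
    T=rz(q[0]+o1); x=np.array([0,0,h])+T@np.array([a1,0,0])
    T=T@ry(q[1]); x=x+T@np.array([a2,0,L1]); e=x;T=T@rz(q[2]); T=T@ry(q[3]); x=x+T@np.array([-a2,0,L2]);w=x; T=T@rz(q[4]+o5);T=T@ry(q[5]); x=x+T@np.array([a3,0,0]);T=T@rz(q[6]+o7);x=x+T@np.array([0,0,L3])
    return (x,T,e,w) if full else (x,T)
def ik(p,R,q0,w=.02):
    f=lambda q:(lambda x,T: np.r_[(x-p)*10,((T-R)*3).ravel(),w*(q-q0)])(*fk(q))
    z=least_squares(f,np.clip(q0,lo+1e-3,hi-1e-3),bounds=(lo,hi)); x,T=fk(z.x)
    return z.x,np.linalg.norm(x-p),np.degrees(Rn.from_matrix(T.T@R).magnitude())
LX,LZ=.216,.0327
def scoop(lip,head,th):
    """head deg of nose dir in world, th nose-down deg"""
    a=np.radians(head);t=np.radians(th);n=np.array([np.cos(a),np.sin(a),0]);up=np.array([0,0,1.])
    x=n*np.cos(t)-up*np.sin(t); y=np.array([n[1],-n[0],0]); z=np.cross(x,y); R=np.c_[x,y,z]
    return np.asarray(lip)-LX*x-LZ*z,R
E
python3 - <<'E'
from kin import *
t=load("r_top.npy");T=lambda a,b:(a/4+140-.375,b/4+160-.375)
ta=load("a_top.npy");s=load("a_side.npy");S=lambda a,b:(a/4+230-.375,b/4+120-.375)
print("dish",onz(ta,*T(658,144),.05), tri([(ta,*T(658,144)),(s,*S(553,512))]))
q0=np.array(ctrl.get_state()["joint_positions"]);p,R=pose();x,TT=fk(q0);print((x-p).round(4))
dc=np.array([.695,-.004])
for head in (60,75,90,105,120,135,150,165,180,200,220,0,30,-30,-60,-90):
    q=q0.copy();out=[]
    for th,z in [(-10,.16),(0,.13),(15,.1),(30,.08),(45,.065),(55,.065),(65,.065),(75,.065)]:
        q,e,a=ik(*scoop(np.r_[dc,z],head,th),q); out.append(f"{e*1000:.0f}/{a:.0f}")
    print(head,out,q.round(2))
E
```

```text
dish [ 0.69358281 -0.0048224   0.05      ] (array([ 0.69457607, -0.00490932,  0.05068056]), [np.float64(0.0011271651227127489), np.float64(0.0011271651227128623)])
[ 0.0036 -0.0002 -0.0012]
60 ['0/0', '0/0', '0/0', '0/0', '0/0', '0/0', '0/0', '4/1'] [-0.73  1.24  1.19  0.83  0.19  2.   -0.2 ]
75 ['0/0', '0/0', '0/0', '0/0', '0/0', '0/0', '0/0', '0/0'] [-0.43  0.85  0.08  1.07  1.02  2.   -0.57]
90 ['0/0', '0/0', '0/0', '0/0', '0/0', '0/0', '0/0', '0/0'] [-0.24  0.73 -0.31  1.32  1.3   1.92 -0.64]
105 ['0/0', '0/0', '0/0', '0/0', '0/0', '0/0', '0/0', '0/0'] [-0.22  0.59 -0.35  1.55  1.39  1.72 -0.64]
120 ['0/0', '0/0', '0/0', '0/0', '0/0', '0/0', '0/0', '0/0'] [-0.18  0.44 -0.39  1.77  1.5   1.49 -0.64]
135 ['0/0', '0/0', '0/0', '0/0', '0/0', '0/0', '0/0', '0/0'] [-0.12  0.29 -0.4   1.97  1.64  1.23 -0.66]
150 ['5/1', '0/0', '0/0', '0/0', '0/0', '0/0', '0/0', '0/0'] [-0.06  0.14 -0.35  2.14  1.85  0.93 -0.72]
165 ['18/2', '0/0', '0/0', '0/0', '0/0', '0/0', '0/0', '0/0'] [ 0.16  0.03 -0.41  2.26  2.26  0.63 -0.95]
180 ['22/2', '0/0', '0/0', '0/0', '0/0', '0/0', '1/0', '0/0'] [ 1.2  -0.03 -1.22  2.31  3.18  0.47 -1.67]
200 ['14/1', '0/0', '0/0', '0/0', '0/0', '0/0', '32/4', '80/13'] [ 1.28  0.44 -1.33  1.92 -0.59  0.14  2.64]
220 ['0/0', '0/0', '0/0', '0/0', '0/0', '0/0', '40/7', '80/15'] [ 1.24  0.69 -1.33  1.73 -0.32  0.52  2.64]
0 ['0/0', '0/0', '0/0', '0/0', '33/5', '87/12', '138/20', '187/28'] [-0.06  0.77  0.04  1.2  -0.    2.   -1.57]
30 ['0/0', '0/0', '0/0', '0/0', '0/0', '40/6', '77/11', '108/16'] [-0.72  1.18  1.19  1.05  0.09  2.   -0.42]
-30 ['0/0', '0/0', '0/0', '0/0', '1/0', '42/6', '79/12', '113/17'] [ 0.63  1.1  -1.04  1.07 -0.15  2.   -2.64]
-60 ['98/12', '102/10', '0/0', '0/0', '0/0', '0/0', '6/1', '31/5'] [ 0.53  0.96 -0.52  0.99 -0.65  2.   -2.64]
-90 ['75/18', '62/14', '38/8', '15/3', '0/0', '0/0', '0/0', '0/0'] [ 0.08  0.76  0.48  1.31 -1.39  2.   -2.55]
```

Run:
```python
from kin import *
st0=ctrl.get_state();q=np.array(st0["joint_positions"]);p,R=pose()
dc=np.array([.6945,-.0048]); H=110
for th,z in [(-10,.22),(0,.15),(15,.1),(30,.075),(45,.065),(58,.065),(70,.065)]:
    P=scoop(np.r_[dc,z],H,th); q,e,a=ik(*P,q); x,T,el,w=fk(q,True); print(th,P[0].round(3),e.round(4),a.round(1),q.round(2),"wrist",w.round(2))
rows(p,R,[scoop(np.r_[dc,.22],H,-10)],.034)
```

```text
-10 [ 0.769 -0.21   0.215] 0.0 0.0 [ 0.55  0.83 -0.61  0.82  0.28  1.66  0.46] wrist [ 0.8  -0.27  0.55]
0 [ 0.768 -0.208  0.183] 0.0 0.0 [ 0.53  0.74 -0.57  1.02  0.38  1.47  0.39] wrist [ 0.78 -0.21  0.53]
15 [ 0.763 -0.193  0.187] 0.0 0.0 [ 0.44  0.6  -0.52  1.23  0.55  1.31  0.23] wrist [ 0.75 -0.11  0.52]
30 [ 0.753 -0.165  0.211] 0.0 0.0 [ 0.3   0.5  -0.47  1.39  0.77  1.25  0.  ] wrist [0.71 0.   0.51]
45 [ 0.739 -0.127  0.241] 0.0 0.0 [ 0.13  0.45 -0.44  1.51  1.02  1.3  -0.25] wrist [0.67 0.11 0.48]
58 [ 0.724 -0.086  0.266] 0.0 0.0 [-0.02  0.45 -0.41  1.58  1.22  1.42 -0.44] wrist [0.63 0.2  0.44]
70 [ 0.709 -0.045  0.279] 0.0 0.0 [-0.15  0.5  -0.39  1.62  1.37  1.58 -0.59] wrist [0.61 0.27 0.39]
0 [-0.0153, 0.0275, -0.0052] [0.4, 0.0, -2.3]
1 [-0.0164, 0.0269, -0.0054] [0.4, 0.0, -2.3]
2 [-0.0175, 0.0261, -0.0056] [0.4, 0.0, -2.3]
3 [-0.0185, 0.0254, -0.0058] [0.4, 0.0, -2.3]
4 [-0.0195, 0.0246, -0.006] [0.4, 0.0, -2.3]
5 [-0.0205, 0.0237, -0.0061] [0.4, 0.0, -2.3]
6 [-0.0215, 0.0228, -0.0063] [0.4, 0.0, -2.3]
7 [-0.0223, 0.0219, -0.0064] [0.4, 0.0, -2.3]
8 [-0.0232, 0.0209, -0.0066] [0.4, 0.0, -2.3]
9 [-0.0241, 0.02, -0.0068] [0.4, 0.1, -2.3]
end [ 0.7693 -0.2101  0.2147]
```

Call:
carry_out(rows=[{"offset": [-0.007,0.014,-0.006],"rot": [0.2,0,-1.2],"gripper": 0},{"offset": [-0.016,0.027,-0.006],"rot": [0.4,0,-2.3],"gripper": 0},{"offset": [-0.017,0.026,-0.006],"rot": [0.4,0,-2.3],"gripper": 0},{"offset": [-0.018,0.026,-0.006],"rot": [0.4,0,-2.3],"gripper": 0},{"offset": [-0.019,0.025,-0.006],"rot": [0.4,0,-2.3],"gripper": 0},{"offset": [-0.02,0.024,-0.006],"rot": [0.4,0,-2.3],"gripper": 0},{"offset": [-0.021,0.023,-0.006],"rot": [0.4,0,-2.3],"gripper": 0},{"offset": [-0.022,0.022,-0.006],"rot": [0.4,0,-2.3],"gripper": 0},{"offset": [-0.022,0.021,-0.006],"rot": [0.4,0,-2.3],"gripper": 0},{"offset": [-0.02,0.018,-0.005],"rot": [0.4,0,-2.2],"gripper": 0}])

```text
time: 23.68
position: [0.7518, -0.1985, 0.2148]
tool_rot: [-1.742, -2.436, -0.149]
ft_force: [0.9, -0.2, -3.5]
grip_width: 0.179
```

Call:
carry_out(rows=[{"offset": [-0.012,0.01,-0.002],"rot": [0.2,0,-1],"gripper": 0},{"offset": [0,0,0],"rot": [0,0,0],"gripper": 0}])

```text
time: 23.92
position: [0.765, -0.2061, 0.2138]
tool_rot: [-1.721, -2.449, -0.147]
ft_force: [-0.1, 0.0, -1.4]
grip_width: 0.174
```

Run:
```python
from kin import *
p,R=st(); print("lip",(p+R@np.array([LX,0,LZ])).round(4),"head",np.degrees(np.arctan2(R[1,0],R[0,0])).round(1))
d=snap("top","u"); crop(d,"u.png",220,130,420,280,4)
dc=np.array([.6945,-.0048]); H=110
rows(p,R,[scoop(np.r_[dc,z],H,th) for th,z in [(0,.15),(15,.1)]],.034)
```

```text
t 23.93 p [ 0.765  -0.2061  0.2138] phi 19.81 z [-0.062  0.163 -0.985] F [-0.1  0.  -1.4] T [-0.37 -0.23  0.05] w 0.174 q [ 0.6   0.83 -0.69  0.85  0.33  1.67  0.43]
lip [ 6.910e-01 -6.000e-04  2.193e-01] head 109.8
0 [-0.004, 0.0014, 0.0151] [-0.1, -5.0, -0.1]
1 [-0.0028, 0.0013, 0.0154] [-0.1, -5.0, -0.1]
2 [0.0079, 0.0, -0.0024] [0.0, -7.5, 0.0]
3 [0.0076, 0.0, -0.0034] [0.0, -7.5, 0.0]
end [ 0.763  -0.1929  0.1875]
```

View pics/u.png

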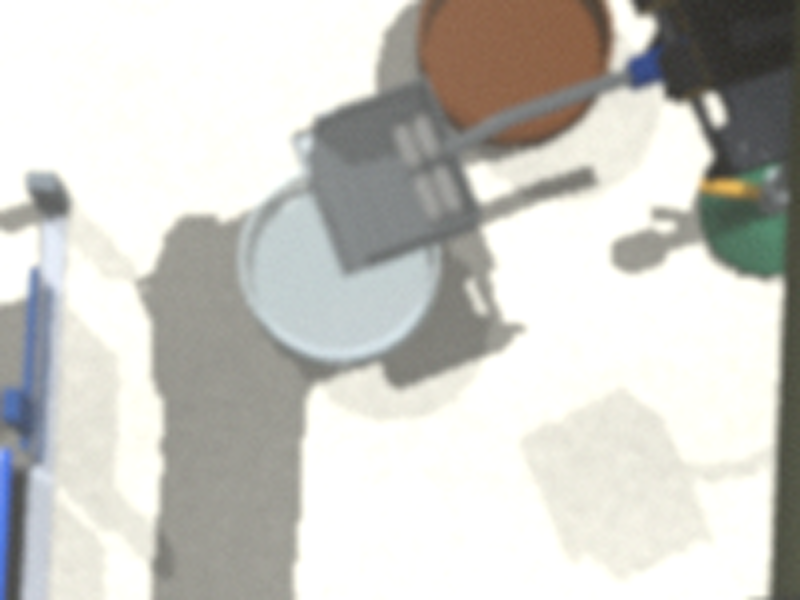

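Run:
```python
from kin import *
d=load("u_top.npy");T=lambda a,b:(a/4+220-.375,b/4+130-.375)
for c in [(310,160),(347,272)]: print(onz(d,*T(*c),.235))
```

```text
[0.70951855 0.00374944 0.235     ]
[ 0.64442258 -0.01544963  0.235     ]
```

Call:
carry_out(rows=[{"offset": [-0.002,0.001,0.009],"rot": [0,-2.5,0],"gripper": 0},{"offset": [-0.003,0.001,0.014],"rot": [0,-4,0],"gripper": 0},{"offset": [-0.002,0.001,0.01],"rot": [0,-3.5,0],"gripper": 0},{"offset": [0.004,0,-0.001],"rot": [0,-4,0],"gripper": 0},{"offset": [0.005,0,-0.002],"rot": [0,-4,0],"gripper": 0},{"offset": [0.005,0,-0.003],"rot": [0,-4,0],"gripper": 0},{"offset": [0,0,0],"rot": [0,0,0],"gripper": 0}])

```text
time: 24.85
position: [0.7628, -0.1904, 0.1887]
tool_rot: [1.699, 2.43, -0.179]
ft_force: [-0.3, 0.6, -1.9]
grip_width: 0.175
```

Run:
```python
from kin import *
p,R=st(); print("lip",(p+R@np.array([LX,0,LZ])).round(4),"head",np.degrees(np.arctan2(R[1,0],R[0,0])).round(1),"th",np.degrees(np.arcsin(-R[2,0])).round(1))
d=snap("top","v"); crop(d,"v.png",220,130,420,280,4)
dc=np.array([.6945,-.0048]); H=110
rows(p,R,[scoop(np.r_[dc,z],H,th) for th,z in [(30,.078),(45,.066)]],.034,5)
```

```text
t 24.85 p [ 0.7628 -0.1904  0.1887] phi 20.09 z [ 0.071 -0.196 -0.978] F [-0.3  0.6 -1.9] T [ 0.33 -0.    0.04] w 0.175 q [ 0.51  0.63 -0.62  1.21  0.56  1.36  0.24]
lip [0.6925 0.0016 0.1118] head 110.1 th 12.0
0 [0.0053, -0.0002, -0.0077] [0.0, -4.5, 0.0]
1 [0.0047, -0.0001, -0.008] [0.0, -4.5, 0.0]
2 [0.004, -0.0002, -0.0084] [0.0, -4.5, 0.1]
3 [0.0033, -0.0001, -0.0087] [0.0, -4.5, 0.0]
4 [0.0073, 0.0, -0.0148] [0.0, -5.0, 0.0]
5 [0.0059, 0.0, -0.0154] [0.0, -5.0, 0.0]
6 [0.0046, 0.0, -0.0158] [0.0, -5.0, 0.0]
end [ 0.7389 -0.1266  0.2419]
```

View pics/v.png

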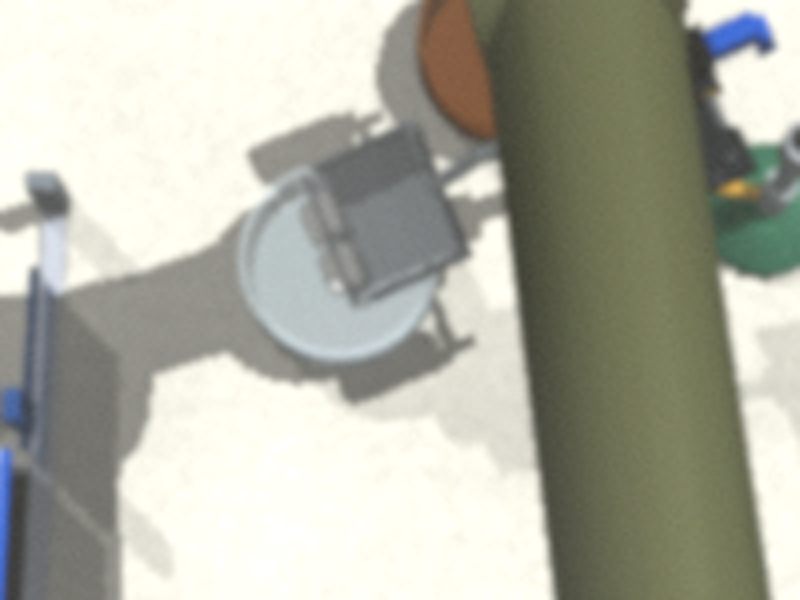

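Run:
```python
from kin import *
d=load("v_top.npy"); im=d["img"][165:225,275:340,::-1].astype(float); im=(im-40)*1.6; cv2.imwrite("pics/v2.png",cv2.resize(np.clip(im,0,255).astype(np.uint8),None,fx=10,fy=10,interpolation=cv2.INTER_CUBIC))
d=snap("side","v"); crop(d,"v3.png",310,190,430,300,5)
```

```text
(no output)
```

View pics/v2.png

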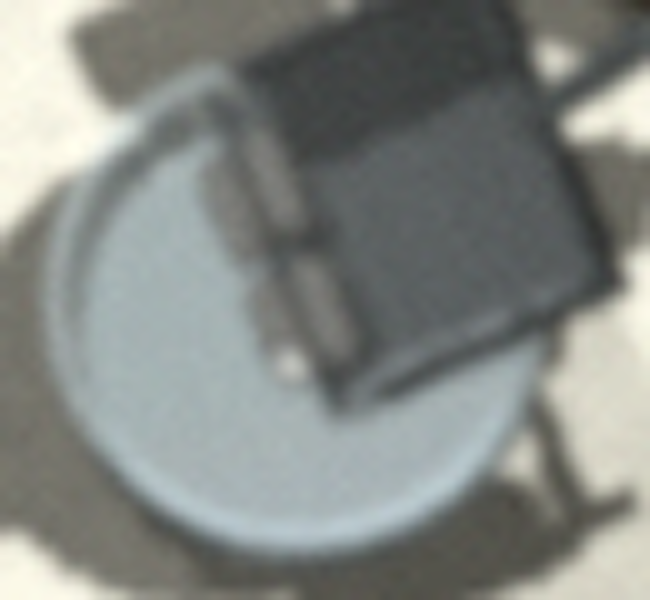

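View pics/v3.png

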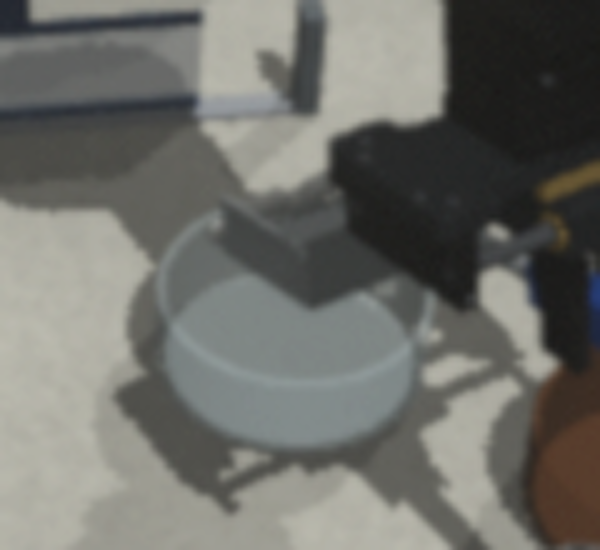

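Run:
```python
from kin import *
d=snap("top","w"); im=d["img"][165:225,275:340,::-1].astype(float); im=(im-40)*1.6; cv2.imwrite("pics/w2.png",cv2.resize(np.clip(im,0,255).astype(np.uint8),None,fx=10,fy=10,interpolation=cv2.INTER_CUBIC))
st()
```

```text
t 25.0 p [ 0.7633 -0.1957  0.1884] phi 19.74 z [ 0.07  -0.197 -0.978] F [ 0.1 -1.  -1.2] T [ 0.25 -0.03 -0.02] w 0.177 q [ 0.51  0.63 -0.62  1.21  0.56  1.36  0.24]
```

View pics/w2.png

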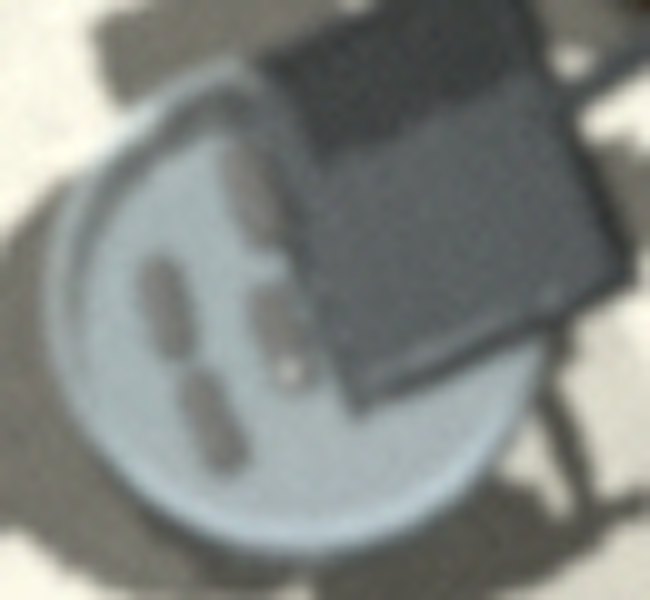

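Call:
carry_out(rows=[{"offset": [0,0,-0.02],"rot": [0,0,0],"gripper": 0},{"offset": [0,0,-0.02],"rot": [0,0,0],"gripper": 0},{"offset": [0,0,0],"rot": [0,0,0],"gripper": 0},{"offset": [0,0,0],"rot": [0,0,0],"gripper": 0}])

```text
time: 25.5
position: [0.7609, -0.1866, 0.2278]
tool_rot: [1.703, 2.425, -0.181]
ft_force: [-0.2, 0.0, -1.6]
grip_width: 0.182
```

Run:
```python
from kin import *
d=snap("top","x"); im=d["img"][160:235,255:345,::-1].astype(float); im=(im-40)*1.6; cv2.imwrite("pics/x2.png",cv2.resize(np.clip(im,0,255).astype(np.uint8),None,fx=8,fy=8,interpolation=cv2.INTER_CUBIC))
st()
```

```text
t 25.55 p [ 0.7606 -0.1867  0.227 ] phi 19.82 z [ 0.07  -0.197 -0.978] F [ 0.1 -0.2 -1.3] T [ 0.3   0.01 -0.01] w 0.178 q [ 0.5   0.61 -0.63  1.17  0.55  1.42  0.25]
```

View pics/x2.png

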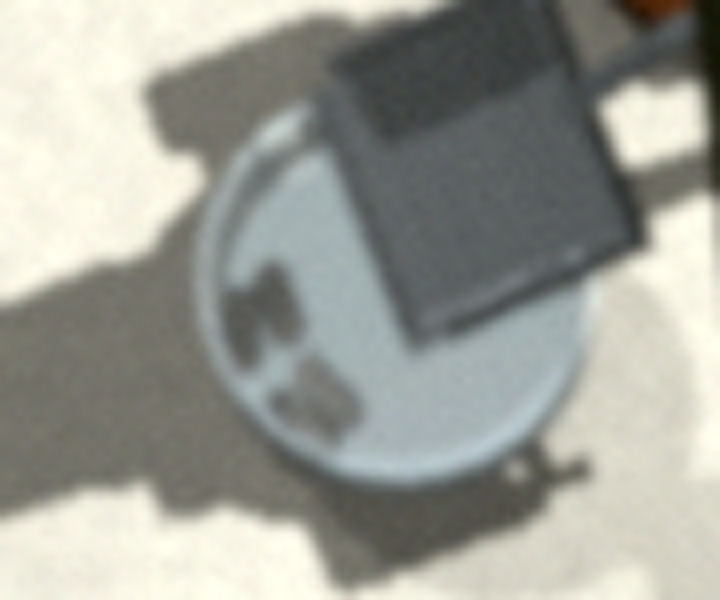

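Run:
```python
from kin import *
p,R=st()
rows(p,R,[((.74,-.17,.25),scoop((0,0,0),108,6)[1]),((.60,-.17,.25),scoop((0,0,0),98,0)[1]),((.449,-.25,.14),down(-2.7))],.055,10)
```

```text
t 25.55 p [ 0.7606 -0.1867  0.227 ] phi 19.82 z [ 0.07  -0.197 -0.978] F [ 0.1 -0.2 -1.3] T [ 0.3   0.01 -0.01] w 0.178 q [ 0.5   0.61 -0.63  1.17  0.55  1.42  0.25]
0 [0.0174, -0.0137, -0.0272] [0.2, 6.1, 1.8]
1 [0.0143, -0.0444, -0.0015] [0.2, 2.0, 3.3]
2 [0.0118, -0.0451, -0.0009] [0.2, 2.0, 3.3]
3 [0.0093, -0.0458, -0.0004] [0.1, 2.0, 3.4]
4 [-0.0146, -0.0402, 0.0275] [0.0, 0.0, 2.7]
5 [-0.0164, -0.0394, 0.0275] [0.0, 0.0, 2.7]
6 [-0.0183, -0.0386, 0.0274] [0.0, 0.0, 2.6]
7 [-0.02, -0.0378, 0.0275] [0.0, 0.0, 2.7]
end [ 0.449 -0.25   0.14 ]
```

Call:
carry_out(rows=[{"offset": [0.008,-0.007,-0.014],"rot": [0,3,0.9],"gripper": 0},{"offset": [0.009,-0.007,-0.013],"rot": [0.2,3.1,0.9],"gripper": 0},{"offset": [0.014,-0.044,-0.002],"rot": [0.2,2,3.3],"gripper": 0},{"offset": [0.012,-0.045,-0.001],"rot": [0.2,2,3.3],"gripper": 0},{"offset": [0.009,-0.046,0],"rot": [0.1,2,3.4],"gripper": 0},{"offset": [-0.015,-0.04,0.027],"rot": [0,0,2.7],"gripper": 0},{"offset": [-0.016,-0.039,0.027],"rot": [0,0,2.7],"gripper": 0},{"offset": [-0.018,-0.039,0.027],"rot": [0,0,2.6],"gripper": 0},{"offset": [-0.02,-0.038,0.027],"rot": [0,0,2.7],"gripper": 0},{"offset": [0,0,0],"rot": [0,0,0],"gripper": 0}])

```text
time: 26.8
position: [0.4442, -0.2526, 0.1396]
tool_rot: [-2.276, -2.158, 0.005]
ft_force: [0.6, -0.7, -1.3]
grip_width: 0.176
```

Run:
```python
from kin import *
p,R=st(); 
d=snap("top","y"); cv2.imwrite("pics/y.png",d["img"][:,:,::-1]); d=snap("side","y"); cv2.imwrite("pics/y2.png",d["img"][:,:,::-1])
rows(p,R,[((.449,-.252,.05),down(-2.7))],.055,10)
```

```text
t 26.8 p [ 0.4442 -0.2526  0.1396] phi -3.05 z [-0.006  0.002 -1.   ] F [ 0.6 -0.7 -1.3] T [-0.04 -0.16 -0.01] w 0.176 q [ 1.05  0.14 -0.63  1.88  0.09  1.15  0.34]
0 [0.0003, 0.0027, 0.0448] [-0.2, 0.0, -0.2]
1 [0.0004, 0.0025, 0.0448] [-0.2, -0.1, -0.2]
end [ 0.449 -0.252  0.05 ]
```

View pics/y.png

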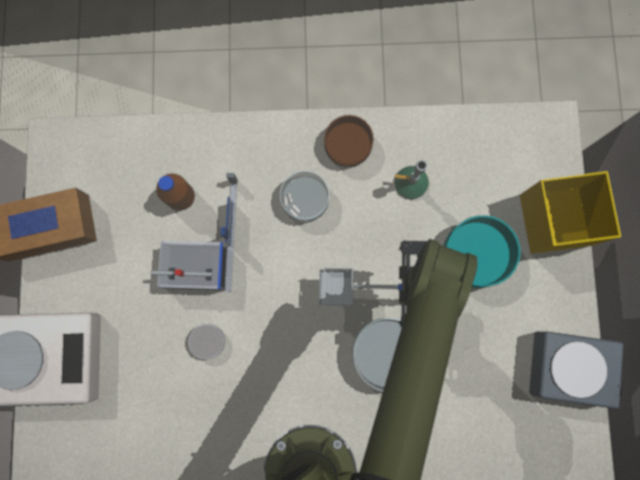

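View pics/y2.png

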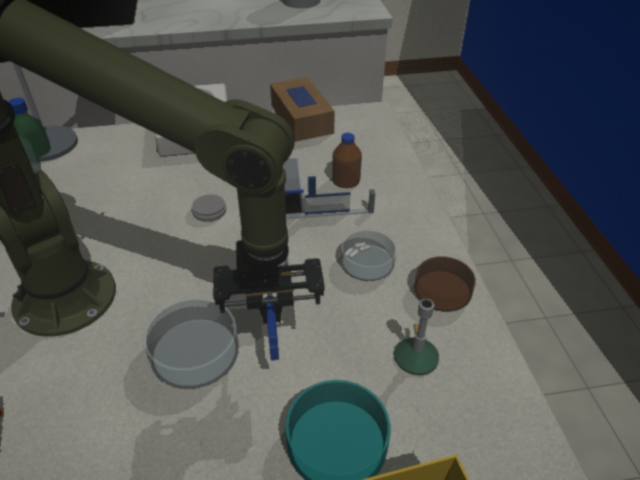

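Call:
carry_out(rows=[{"offset": [0,0.003,0.035],"rot": [0,0,0],"gripper": 0},{"offset": [0,0.002,0.035],"rot": [-0.2,0,0],"gripper": 0},{"offset": [0,0,0.025],"rot": [0,0,0],"gripper": 0},{"offset": [0,0,0.006],"rot": [0,0,0],"gripper": 0},{"offset": [0,0,0],"rot": [0,0,0],"gripper": 0}])

```text
time: 27.52
position: [0.4564, -0.25, 0.0426]
tool_rot: [2.269, 2.168, 0.008]
ft_force: [-1.0, 1.2, -0.2]
grip_width: 0.181
```

Run:
```python
from kin import *
st()
```

```text
t 27.52 p [ 0.4564 -0.25    0.0426] phi -2.61 z [ 0.006  0.001 -1.   ] F [-1.   1.2 -0.2] T [0.53 0.01 0.06] w 0.181 q [ 1.    0.28 -0.61  1.96  0.19  0.96  0.25]
```

Call:
carry_out(rows=[{"offset": [0,0,0.004],"rot": [0,1.2,0],"gripper": 0},{"offset": [0,0,0.003],"rot": [0,1.0,0],"gripper": 0},{"offset": [0,0,0.001],"rot": [0,0,0],"gripper": 0},{"offset": [0,0,0],"rot": [0,0,0],"gripper": 0}])

```text
time: 28.02
position: [0.4554, -0.2516, 0.0342]
tool_rot: [-2.258, -2.152, -0.049]
ft_force: [-0.1, -0.6, 0.6]
grip_width: 0.177
```

Run:
```python
from kin import *
st()
d=snap("side","z"); crop(d,"z.png",200,230,340,400,4)
```

```text
t 28.02 p [ 0.4554 -0.2516  0.0342] phi -2.74 z [ 0.008  0.038 -0.999] F [-0.1 -0.6  0.6] T [ 0.11 -0.1  -0.04] w 0.177 q [ 1.02  0.31 -0.61  1.95  0.17  0.95  0.29]
```

View pics/z.png

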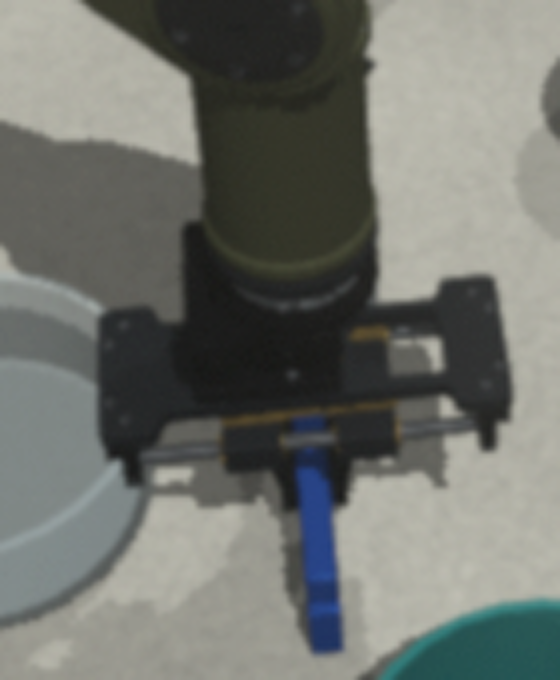

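Call:
carry_out(rows=[{"offset": [0,0,0],"rot": [0,0,0],"gripper": 0.2},{"offset": [0,0,0],"rot": [0,0,0],"gripper": 0.3},{"offset": [0,0,0],"rot": [0,0,0],"gripper": 0.5},{"offset": [0,0,0],"rot": [0,0,0],"gripper": 0.5},{"offset": [0,0,-0.01],"rot": [0,0,0],"gripper": 0.5},{"offset": [0,0,-0.03],"rot": [0,0,0],"gripper": 0.5},{"offset": [0,0,-0.05],"rot": [0,0,0],"gripper": 0.5},{"offset": [-0.03,0,-0.05],"rot": [0,-2,0],"gripper": 0.5},{"offset": [-0.05,0,-0.05],"rot": [0,0,0],"gripper": 0.5},{"offset": [-0.05,0,-0.02],"rot": [0,0,0],"gripper": 0.5}])

```text
time: 29.32
position: [0.4495, -0.3817, 0.241]
tool_rot: [2.266, 2.166, 0.01]
ft_force: [1.1, 0.6, -0.2]
grip_width: 0.5
```

Call:
carry_out(rows=[{"offset": [-0.05,0,-0.02],"rot": [0,0,0],"gripper": 0.5},{"offset": [-0.05,0,0],"rot": [0,0,0],"gripper": 0.5},{"offset": [0,0,0],"rot": [0,0,0],"gripper": 0.5}])

```text
time: 29.7
position: [0.4405, -0.4853, 0.2553]
tool_rot: [2.28, 2.16, 0.008]
ft_force: [0.3, 0.9, 1.1]
grip_width: 0.496
```

Run:
```python
from kin import *
st()
d=snap("side","fin"); cv2.imwrite("pics/fin_side.png",d["img"][:,:,::-1]); d=snap("top","fin"); cv2.imwrite("pics/fin_top.png",d["img"][:,:,::-1])
ta=load("a_top.npy")
crop(d,"fin_c.png",150,160,350,310,4)
diff=cv2.absdiff(ta["img"],d["img"]).max(2)
for n,(x0,y0,x1,y1) in dict(bottle=(155,170,198,212),burner=(395,160,430,200),plates=(184,322,228,362),dishrim=(278,172,330,222)).items(): print(n,(diff[y0:y1,x0:x1]>25).mean().round(3))
```

```text
t 29.7 p [ 0.4405 -0.4853  0.2553] phi -3.1 z [ 0.004  0.003 -1.   ] F [0.3 0.9 1.1] T [ 0.04 -0.07  0.01] w 0.496 q [ 1.18  0.37 -0.51  1.39  0.17  1.44  0.62]
bottle 0.0
burner 0.0
plates 0.0
dishrim 0.033
```

View pics/fin_side.png

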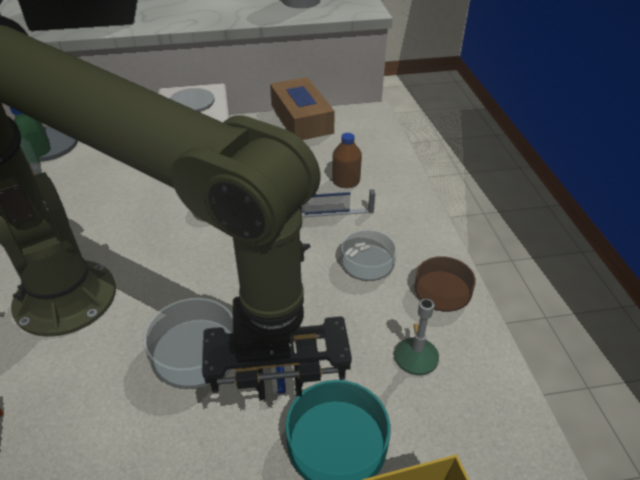

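View pics/fin_c.png

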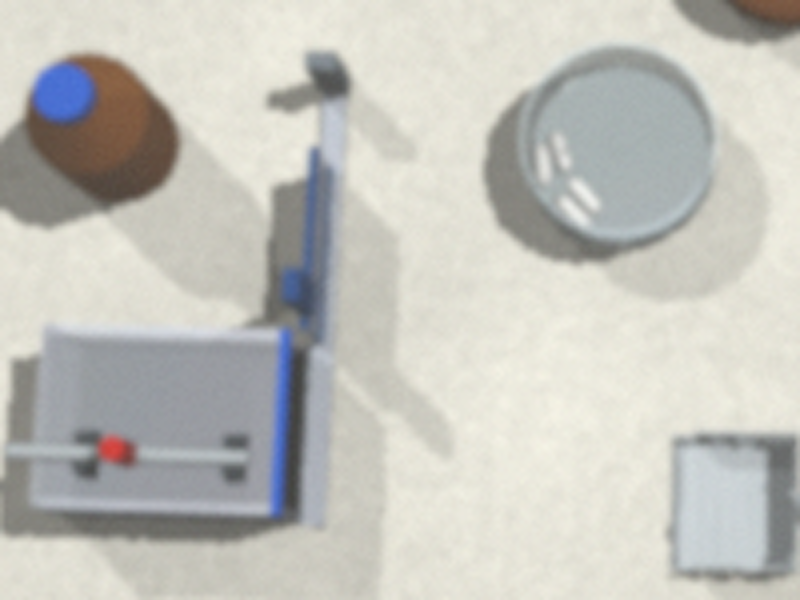

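View pics/fin_top.png

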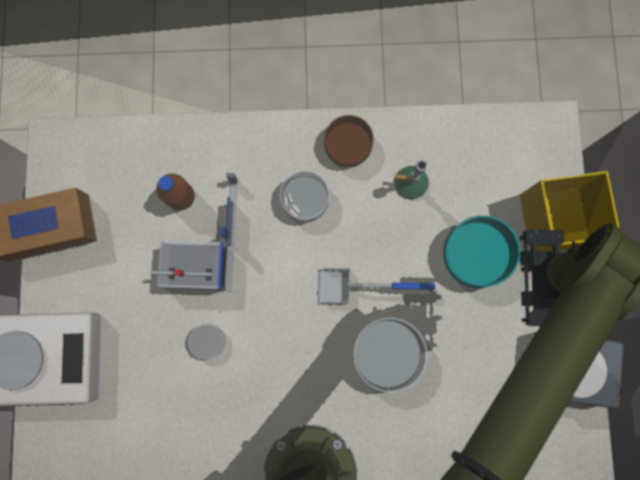

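Run:
```python
from kin import *
s=ctrl.get_state(); print(s["time"],np.abs(s["qd"]).max()); print(workorder.close_job())
```

```text
29.8 0.02953583075692032
the job is handed in; nothing more can be done
None
```

The job is done and handed in at about 30 s of the 72 s. All four stir bars are in the smaller clear glass dish, the gate is open and the bolt is back.

- **Bolt and gate:** I pulled the bolt back to its end stop, where it resisted with about 20 N. The gate slid 120 mm to its end stop and resisted there with about 11 N. The last picture still shows both in place.
- **Scooping:** All four bars came out in one scoopful. The gripper did not touch them. I never saw the pan's clearance under the roof directly. The tool poses put its highest edge about 1 cm or more below the underside, and I saw no force pointing to a roof contact. On the way out the scoop's foot pressed briefly on the bench, with the wrist reading 8 N up, until I raised it.
- **Tipping:** The bars rolled over the lip at only about 12° of nose-down tilt, earlier than I planned. All four still landed in the dish.
- **Last checks:** The final top picture shows the four bars in the dish, the store and pan empty, and the scoop lying on its pan and foot at about its starting place. The gripper is clear of everything. Comparing top pictures from before and after showed no change at the bottle, burner or plates, and only the bars' pixels changed at the dish.
- **Disagreement:** The bolt travelled about 30 mm in my grip, not the full 35 mm. My position fit suggests it started a few millimetres off zero. The rod end measured 18.6 mm in from the front edge, against 19 mm expected when fully back.

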